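Close and put away the coating samples

TASK

Clear up the coatings bench: lift the red case off the green tray and lay it flat on the black mat, lengthwise along the mat and centred on it. Press the popped-up cap of every bottle fully home before that bottle goes into a tray, then stand the yellow resin bottles upright in the green tray and the white hardener bottles upright in the blue tray. Leave the paint can, the gauge and the putty knife where they are.

Things in the scene. Friction and masses are not known exactly. Their poses are not given: they have to be found in the camera images.
- resin_1: Resin bottle: round, yellow, black label band, black cap; 50 mm in diameter, body 70 mm tall, about 175 g, standing. Origin at the centre of its underside, z up. Its push-on cap (38 mm across, 24 mm tall) slides on the neck along z and cannot come off: its top is 96 mm above the origin when home, 7 to 12 mm higher when popped up (a red neck then shows). May be absent.
- resin_2: Resin bottle: round, yellow, black label band, black cap; 50 mm in diameter, body 70 mm tall, about 175 g, standing. Origin at the centre of its underside, z up. Its push-on cap (38 mm across, 24 mm tall) slides on the neck along z and cannot come off: its top is 96 mm above the origin when home, 7 to 12 mm higher when popped up (a red neck then shows). May be absent.
- resin_3: Resin bottle: round, yellow, black label band, black cap; 50 mm in diameter, body 70 mm tall, about 175 g, standing. Origin at the centre of its underside, z up. Its push-on cap (38 mm across, 24 mm tall) slides on the neck along z and cannot come off: its top is 96 mm above the origin when home, 7 to 12 mm higher when popped up (a red neck then shows). May be absent.
- hardener_1: Hardener bottle: square, white, blue label band, blue cap; 46 x 46 mm, body 70 mm tall, about 175 g, standing. Origin at the centre of its underside, x and y along its sides, z up. Its push-on cap (38 mm across, 24 mm tall) slides on the neck along z and cannot come off: its top is 96 mm above the origin when home, 7 to 12 mm higher when popped up (a red neck then shows). May be absent.
- hardener_2: Hardener bottle: square, white, blue label band, blue cap; 46 x 46 mm, body 70 mm tall, about 175 g, standing. Origin at the centre of its underside, x and y along its sides, z up. Its push-on cap (38 mm across, 24 mm tall) slides on the neck along z and cannot come off: its top is 96 mm above the origin when home, 7 to 12 mm higher when popped up (a red neck then shows). May be absent.
- hardener_3: Hardener bottle: square, white, blue label band, blue cap; 46 x 46 mm, body 70 mm tall, about 175 g, standing. Origin at the centre of its underside, x and y along its sides, z up. Its push-on cap (38 mm across, 24 mm tall) slides on the neck along z and cannot come off: its top is 96 mm above the origin when home, 7 to 12 mm higher when popped up (a red neck then shows). May be absent.
- resin_1_cap (a joint): Slide of the cap of resin_1, in m: 0 = pressed fully home, 0.007 to 0.012 = popped up, as at the start. It stays where it is left; the ribs on the neck hold it with about 6 N.
- resin_2_cap (a joint): Slide of the cap of resin_2, in m: 0 = pressed fully home, 0.007 to 0.012 = popped up, as at the start. It stays where it is left; the ribs on the neck hold it with about 6 N.
- resin_3_cap (a joint): Slide of the cap of resin_3, in m: 0 = pressed fully home, 0.007 to 0.012 = popped up, as at the start. It stays where it is left; the ribs on the neck hold it with about 6 N.
- hardener_1_cap (a joint): Slide of the cap of hardener_1, in m: 0 = pressed fully home, 0.007 to 0.012 = popped up, as at the start. It stays where it is left; the ribs on the neck hold it with about 6 N.
- hardener_2_cap (a joint): Slide of the cap of hardener_2, in m: 0 = pressed fully home, 0.007 to 0.012 = popped up, as at the start. It stays where it is left; the ribs on the neck hold it with about 6 N.
- hardener_3_cap (a joint): Slide of the cap of hardener_3, in m: 0 = pressed fully home, 0.007 to 0.012 = popped up, as at the start. It stays where it is left; the ribs on the neck hold it with about 6 N.
- green_tray: Green open tray, fixed to the bench, outside 240 x 112 mm (long side along its x), 35 mm high, walls 5 mm, floor 5 mm thick. Origin at the centre of its underside, z up. Holds three bottles in a row. For the resin bottles. At the start the red case lies over it.
- blue_tray: Blue open tray, fixed to the bench, outside 240 x 112 mm (long side along its x), 35 mm high, walls 5 mm, floor 5 mm thick. Origin at the centre of its underside, z up. Holds three bottles in a row. For the hardener bottles.
- case: Red plastic instrument case, 180 mm (its x) x 120 mm (its y) x 45 mm high, 450 g. Origin at the centre of its underside, z up. A black carrying handle stands on its lid: bar along the case's x, 98 mm long, 16 mm thick, from 63 to 77 mm above the origin, on two end posts; open space of 18 mm under the bar, 74 mm long.
- mat: Black rubber mat, fixed to the bench, 170 mm (its x) x 250 mm (its y), 4 mm thick. Origin at the centre of its underside, z up. The case's place.
- paint_can: Bystander: paint can with a yellow band, 84 mm in diameter, 100 mm tall. Origin at the centre of its underside. Leave alone.
- gauge: Bystander: white thickness gauge with a green window, 50 x 90 x 20 mm, lying. Origin at the centre of its underside. Leave alone.
- putty_knife: Bystander: putty knife with a wooden handle, 210 mm long along its x, 50 mm wide, 16 mm high, lying. Origin between blade and handle, on the underside. Leave alone.

How it is judged:
By the outcome, as a careful person would: the job done as asked, in the order asked, and still so for the second after the job is handed in, with the robot touching nothing.
Of resin_1, resin_2, resin_3, hardener_1, hardener_2, hardener_3 only 4 to 6 are there at a start; the rules pass over those that are not, and their reading is None.
At some moment in a run one of resin_1, resin_2, resin_3, hardener_1, hardener_2, hardener_3 may be knocked a few centimetres aside while the robot is not near it.
It also fails if it takes over 210 s, if anything falls off the work surface, if the arm or the gripper's body presses on something with over 40 N, if the wrist force passes 120 N, or if a joint passes its speed limit or range.

ROBOT

A 6-joint arm with a two-finger parallel gripper is mounted at the origin on the work surface. World frame = base frame: x ahead of the robot, y to its left, z up, the work surface at z = 0. Lengths are in m, angles in rad, forces in N, time in s.
With the tool pointing down it reaches from about 0.375 to 0.9 m from the base axis. Payload 3.1 kg.
Tool frame: the origin (TCP) lies at the very end of the fingers, on their centre line; the grasp point (between the pads) lies 19 mm behind it; z points along the fingers, y is the line along which they close (so a half turn about z gives the same grasp; the last joint's range is limited). The gripper opens to 85 mm and grips with 20 to 120 N. Pads are 22 mm wide; open, the fingers measure 114 mm over their backs; the gripper's body (76 mm by 85 mm) begins 54 mm behind the grasp point. The pads swing forward as they close: fully open they stand 13 mm farther back than shut.
Start: joints at [-1.456, 0.527, 1.433, -0, 1.181, -0.178], TCP at [0.18, -0.598, 0.231] pointing down, gripper open.
Joint ranges: [-3.08, 3.08], [-0.75, 2.2], [0.22, 2.44], [-1.43, 4.57], [0, 2.65], [-2.85, 2.85]. Speed limits (rad/s): [2.79, 2.79, 3.14, 3.14, 3.14, 3.14].

INTERFACE

Orientations are given as a unit quaternion [x, y, z, w].
In Python, from station import telemetry, snapshot, ticket gives the robot as it stands.
- The arm moves only by the tool move_arm, never from a script. Its argument "commands" is text: rows parted by semicolons, each of 7 numbers parted by spaces: the shift along the tool's x, y, z in mm, then the turn, a rotation vector about the tool's x, y, z in degrees, then the opening, from -1 (shut) to 1 (fully open). A call has exactly 5 rows; each row is the pose to reach, as a shift and turn from the pose commanded when the call began, along the tool's axes at that moment; what a row does not reach only later rows make up. A row lasts 1/8 s, in which the tool goes at most 62.5 mm and 10.7 degrees, less where a joint would pass 70% of its speed; a pose out of reach is approached as far as the arm can. A call with a gripper value outside its range is refused whole. The fingers move at their own pace and stop on an object; "grip_force" is the grip in N (left out, the last holds). Time passes only in rows, so rows that repeat a pose let the fingers close, or fill a call up. It gives the time, the measured TCP pose, the force, the opening and the grip force at its end, in the units of the state.
- telemetry.sense(): the state, without advancing time (a new reading comes with each control period).
- snapshot(name): name is "scene" or "top" or "wrist"; returns a dict with "image" (420x560x3 uint8, red, green, blue), "fx", "fy", "cx", "cy" (pixels), "pose" (4x4, takes a point from camera to world coordinates). Camera axes: x right, y down, z forward; pixel columns grow to the right and rows downward; lengths in m; the calibration is good to about 2 mm. The wrist camera is an equidistant fisheye: a pixel r from the principal point sees the ray r / f radians off the axis. A picture is of the moment at which its call begins. There is no depth.
- ticket.sign_off(): hands the job in; it is judged then, once.
The state is a dict: "t": time; "q": joint angles; "qd": joint speeds; "tau": joint torques, N m; "tcp_pos": TCP position; "tool_rot": TCP orientation; "force": force on the tool from outside, world axes, zero at the start; "ft_torque": the same for the moment, N m; "finger_gap": opening from 0.0 (shut) to 1.0 (fully open); "gripper_force": force on a finger pad.
Only numpy, scipy, OpenCV 4.12 (cv2) and the standard library are available. Lean on these libraries where they do the work, as an engineer would, in place of code of your own. Each camera call takes 0.05 s, during which the arm holds its last target. There are 200 camera calls.

## Working session

There is one attempt and no reset: what is moved stays moved. The work goes in short steps, Python scripts to look and compute and a tool call to move; the robot and the scene stay as the last step left them, time stands still between calls to the robot, and variables do not carry over. Pictures are saved under pics/ and viewed, at most 14 in all, crops included, and the job is handed in when it is done.

Besides the shell and the picture viewer there is one more tool, called after ">>>" by a JSON object that holds its "api" and its "payload". move_arm: Moves the arm, as the interface text tells. Its arguments: {"type":"object","properties":{"commands":{"type":"string"},"grip_force":{"type":"number"}},"required":["commands"]}

```bash
mkdir -p pics; ls; cat > h.py <<'E'
import numpy as np, cv2
from station import telemetry, snapshot, ticket
from scipy.spatial.transform import Rotation as R
def snap(n,f=None):
    s=snapshot(n)
    if f: cv2.imwrite(f'pics/{f}.png',cv2.cvtColor(s['image'],cv2.COLOR_RGB2BGR))
    return s
E
python3 - <<'E'
from h import *
for n in('scene','top'):
    s=snap(n,n+'0'); print(n,s['fx'],s['cx'],s['cy'],np.round(s['pose'],3).tolist())
d=telemetry.sense(); print(d)
E
```

```text
pics
scene 496.656501093867 281.6823877836581 209.92347695157866 [[-0.597, 0.613, -0.517, 1.343], [0.802, 0.457, -0.384, 0.468], [0.001, -0.645, -0.765, 1.175], [0.0, 0.0, 0.0, 1.0]]
top 474.1713966727645 286.87168113812055 208.93271972354532 [[-0.017, -0.998, 0.055, 0.497], [-1.0, 0.015, -0.024, -0.07], [0.023, -0.055, -0.998, 1.273], [0.0, 0.0, 0.0, 1.0]]
{'t': 0.1, 'q': array([-1.45647666e+00,  5.28403832e-01,  1.43378582e+00, -1.99875166e-05,
        1.18139139e+00, -1.78459909e-01]), 'qd': array([ 1.09117432e-03, -1.92039135e-03, -2.57565903e-03, -7.74968471e-04,
        5.37803220e-05,  9.06385183e-05]), 'tau': array([ 3.32737573e-04, -4.43302774e+01, -1.78585893e+01, -2.90789094e-04,
        3.89030538e-03,  1.45521039e-05]), 'tcp_pos': array([ 0.18035581, -0.59773433,  0.23040894]), 'tool_rot': array([ 9.89303093e-01,  1.45871185e-01,  2.26414105e-05, -9.93979229e-04]), 'force': array([-0.38035003, -0.56831412, -0.13732478]), 'ft_torque': array([-0.00863674, -0.06442721,  0.00771592]), 'gripper_force': 0.0, 'finger_gap': 1.000378520564367}
```

View pics/scene0.png

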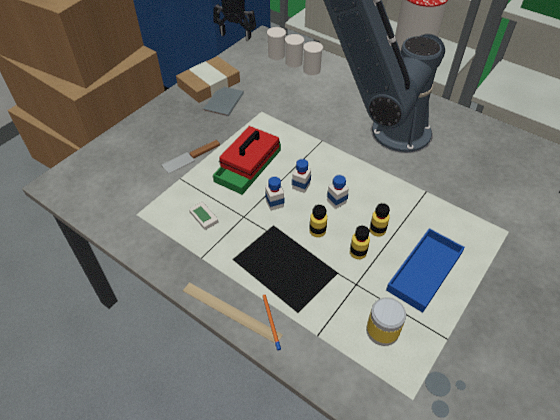

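View pics/top0.png

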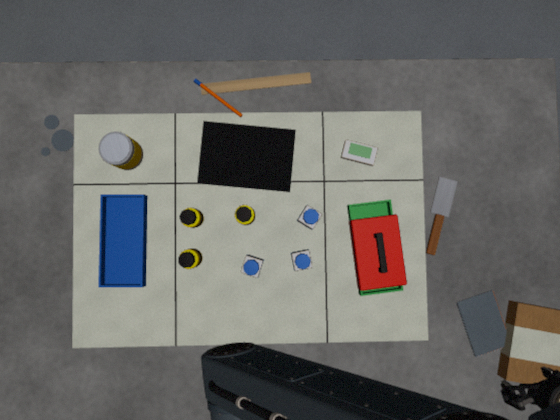

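The scene shows the red case on the green tray (top ~377,253), the mat (~247,156), the blue tray (~123,240), three yellow bottles (190,217; 245,214; 189,259) and three white ones (310,216; 251,267; 302,260).

```bash
cat >> h.py <<'E'
def ray(s,u,v,fish=False):
    x,y=(u-s['cx'])/s['fx'],(v-s['cy'])/s['fy']
    if fish:
        r=np.hypot(x,y); d=np.array([x/r*np.sin(r),y/r*np.sin(r),np.cos(r)]) if r>1e-9 else np.array([0,0,1.])
    else: d=np.array([x,y,1.])
    P=np.array(s['pose']); d=P[:3,:3]@d
    return P[:3,3],d/np.linalg.norm(d)
def onz(s,u,v,z,fish=False):
    o,d=ray(s,u,v,fish); return o+d*(z-o[2])/d[2]
def proj(s,p):
    P=np.array(s['pose']); c=P[:3,:3].T@(np.array(p)-P[:3,3]); return np.array([s['cx']+s['fx']*c[0]/c[2],s['cy']+s['fy']*c[1]/c[2]])
def tri(a,b):
    (o1,d1),(o2,d2)=a,b
    t=np.linalg.lstsq(np.c_[d1,-d2],o2-o1,rcond=None)[0]; p,q=o1+t[0]*d1,o2+t[1]*d2
    return (p+q)/2,np.linalg.norm(p-q)
def masks(im):
    h=cv2.cvtColor(im,cv2.COLOR_RGB2HSV).astype(int); H,S,V=h[...,0],h[...,1],h[...,2]
    m=dict(red=((H<8)|(H>172))&(S>150)&(V>90),blue=(abs(H-109)<9)&(S>130)&(V>70),green=(abs(H-62)<15)&(S>120)&(V>50),
     yellow=(abs(H-25)<8)&(S>150)&(V>90),black=(V<45),white=(S<60)&(V>150))
    return {k:v.astype(np.uint8)*255 for k,v in m.items()}
def blobs(m,lo,hi):
    o=[]
    for c in cv2.findContours(m,cv2.RETR_EXTERNAL,cv2.CHAIN_APPROX_NONE)[0]:
        a=cv2.contourArea(c)
        if lo<a<hi: o.append((a,c[:,0].mean(0) if a<5 else np.array(cv2.minEnclosingCircle(c)[0]),c))
    return o
E
python3 - <<'E'
from h import *
for n in('scene','top'):
    s=snap(n); M=masks(s['image'])
    for k in('red','blue','green','yellow','black'):
        for a,c,ct in blobs(M[k],25,20000):
            m=cv2.moments(ct); r=cv2.minAreaRect(ct)
            if ct[:,0,0].min()<70 or ct[:,0,0].max()>480 or ct[:,0,1].min()<75 or ct[:,0,1].max()>345: continue
            print(n,k,int(a),np.round([m['m10']/m['m00'],m['m01']/m['m00']],1),np.round(r[1],1),round(r[2],1),cv2.boundingRect(ct))
            if a>1000 and n=='top':
                z=.004 if k=='black' else .035
                B=cv2.boxPoints(r); print('  corners',[np.round(onz(s,*b,z)[:2],4).tolist() for b in B])
E
```

```text
scene red 92 [244.2 168. ] [22.5 60.4] 71.6 (221, 145, 58, 34)
scene red 1439 [248.7 149.3] [32.9 56. ] 43.7 (220, 126, 59, 48)
scene blue 3131 [424.8 269.6] [43.8 78.2] 33.7 (387, 229, 77, 83)
scene blue 31 [276.1 202.3] [ 3.9 12.9] 74.7 (270, 199, 13, 7)
scene blue 31 [298.9 184.2] [12.6  4.1] 18.4 (293, 180, 13, 8)
scene blue 111 [274.2 182.9] [12. 11.] 90.0 (269, 177, 12, 13)
scene blue 113 [338.9 181.4] [12. 12.] 0.0 (333, 175, 13, 13)
scene blue 105 [301.9 165.2] [12. 11.] 90.0 (296, 159, 12, 13)
scene green 564 [234.8 178.7] [31.4 72.5] 71.3 (214, 147, 66, 47)
scene yellow 307 [381.5 333.7] [33.8 20.1] 21.2 (368, 316, 34, 27)
scene yellow 140 [359.4 244. ] [17.  15.4] 8.1 (352, 234, 18, 17)
scene yellow 132 [318.1 222.3] [15. 14.] 0.0 (311, 214, 16, 15)
scene yellow 135 [379.4 221.4] [16.  14.5] 8.7 (372, 212, 17, 16)
scene black 50 [357.9 252.2] [16.4  8.2] 7.1 (351, 246, 17, 10)
scene black 140 [362.  232.7] [12.5 14.1] 15.9 (355, 226, 15, 15)
scene black 4263 [285.3 267.8] [89.3 55.6] 39.4 (233, 226, 105, 86)
scene black 49 [317.1 230.2] [16.   7.7] 3.6 (310, 225, 17, 9)
sc
[... 819 characters left out ...]
290.3] [ 4.1 42.5] 82.9 (360, 286, 43, 9)
top green 521 [368.9 209.6] [14.3 42.8] 82.9 (349, 200, 43, 20)
top yellow 73 [193.4 257.3] [18.8 14.9] 78.7 (182, 249, 17, 20)
top yellow 70 [194.7 218.1] [15.2 18.4] 12.1 (183, 208, 17, 19)
top yellow 63 [248.1 216.7] [17.4 18.6] 36.9 (235, 205, 20, 20)
top black 153 [186.1 259.4] [13. 14.] 90.0 (179, 253, 15, 14)
top black 194 [380.9 252.6] [38.5  7.4] 82.1 (374, 233, 13, 39)
top black 148 [187.7 216.7] [13.9 14.2] 71.6 (180, 210, 16, 15)
top black 137 [243.5 213.9] [13.4 13.4] 45.0 (237, 207, 14, 15)
top black 5479 [246.2 156.2] [92.  61.5] 5.4 (198, 122, 97, 69)
  corners [[0.6413, 0.1378], [0.8071, 0.1213], [0.7809, -0.1255], [0.6147, -0.1071]]
```

```bash
cat > m1.py <<'E'
from h import *
def caps(show=True):
    T=snap('top');S=snap('scene'); MT,MS=masks(T['image']),masks(S['image']); out=[]
    def cen(M,lo,hi,x0=0):
        r=[]
        for a,_,c in blobs(M,lo,hi):
            m=cv2.moments(c); p=np.array([m['m10']/m['m00'],m['m01']/m['m00']])
            if 75<p[0]<480 and 80<p[1]<345 and max(cv2.boundingRect(c)[2:])<20: r.append(p)
        return r
    for k in('black','blue'):
        for p in cen(MT[k],90,260):
            b=min(((lambda t:(t[1],t[0],q))(tri(ray(T,*p),ray(S,*q))) for q in cen(MS[k],80,260)),key=lambda t:t[0]+(0 if .05<t[1][2]<.13 else 1))
            g=onz(T,*p,.100); out.append((k,g)); 
            if show: print(k,np.round(p,1),'tri',np.round(b[1],4),'gap',round(b[0],4),'@.1',np.round(g[:2],4))
    return T,S,out
if __name__=='__main__':
    T,S,_=caps()
    M=masks(T['image'])['black']
    hp=[]
    for s,b in((T,(360,220,410,280)),(S,(225,120,285,165))):
        m=masks(s['image'])['black']; m2=np.zeros_like(m); m2[b[1]:b[3],b[0]:b[2]]=m[b[1]:b[3],b[0]:b[2]]
        c=max(cv2.findContours(m2,0,2)[0],key=cv2.contourArea)
        r=cv2.minAreaRect(c); B=cv2.boxPoints(r); print(np.round(B,1).tolist())
        e=sorted([(np.linalg.norm(B[i]-B[(i+1)%4]),i) for i in range(4)])[:2]
        hp.append([(B[i]+B[(i+1)%4])/2 for _,i in e])
    A=sorted(hp[0],key=lambda p:p[1]);C=sorted(hp[1],key=lambda p:-p[1])
    for a,c in zip(A,C): print('handle end',np.round(tri(ray(T,*a),ray(S,*c)),4) if 0 else [np.round(x,4) for x in tri(ray(T,*a),ray(S,*c))])
    pts=[onz(T,*a,.110) for a in A]; d=pts[0]-pts[1]; print('mid',np.mean(pts,0),np.linalg.norm(d),np.degrees(np.arctan2(d[1],d[0])))
    # case lid
    for s in(T,):
        c=max(cv2.findContours(masks(s['image'])['red'],0,2)[0],key=cv2.contourArea)
        Bx=np.array([onz(s,*p,.080)[:2] for p in cv2.boxPoints(cv2.minAreaRect(c))]); print('lid',Bx.mean(0),np.round(Bx,4).tolist())
E
python3 m1.py; python3 - <<'E'
from h import *
s=snap('wrist','w0')
E
```

```text
black [186.1 259.4] tri [0.4406 0.1533 0.0917] gap 0.0013 @.1 [0.4413 0.1512]
black [187.7 216.7] tri [0.546  0.1488 0.0931] gap 0.0016 @.1 [0.5461 0.1469]
black [243.5 213.9] tri [0.5509 0.0109 0.0906] gap 0.0017 @.1 [0.5509 0.0096]
blue [250.9 267.1] tri [ 0.4188 -0.006   0.0927] gap 0.0016 @.1 [ 0.4197 -0.007 ]
blue [302.3 260.9] tri [ 0.4319 -0.1332  0.0956] gap 0.0019 @.1 [ 0.4327 -0.1337]
blue [310.5 216.3] tri [ 0.5421 -0.156   0.0957] gap 0.0013 @.1 [ 0.5423 -0.1562]
[[374.0, 233.8000030517578], [381.29998779296875, 232.8000030517578], [386.6000061035156, 270.8999938964844], [379.29998779296875, 271.8999938964844]]
[[236.3000030517578, 150.8000030517578], [255.10000610351562, 129.3000030517578], [261.0, 134.5], [242.3000030517578, 156.0]]
handle end [array([ 0.498 , -0.3263,  0.0861]), np.float64(0.0022)]
handle end [array([ 0.4026, -0.3292,  0.1079]), np.float64(0.0045)]
mid [ 0.45064459 -0.32540917  0.11      ] 0.09405298603691842 6.405654816111653
lid [ 0.45039151 -0.32702111] [[0.5319, -0.2584], [0.5458, -0.3765], [0.3686, -0.3952], [0.3553, -0.278]]
```

```bash
python3 - <<'E'
import cv2
a=cv2.imread('pics/scene0.png')[120:270,200:410]; b=cv2.imread('pics/top0.png')[190:305,165:425]
a=cv2.resize(a,None,fx=3,fy=3,interpolation=2)
cv2.imwrite('pics/crop1.png',a)
E
```

```text
(no output)
```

View pics/crop1.png

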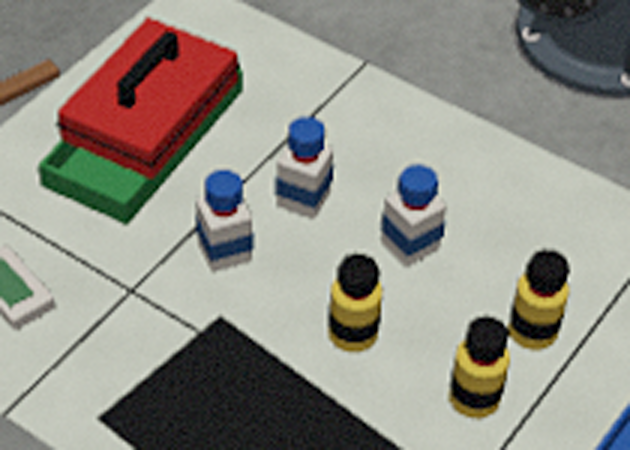

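```bash
cat > plan.py <<'E'
# usage: plan.py [-c x y z yaw] x,y,z,yaw ...   (m, deg) chained moves, tool pointing down
import sys; from h import *
def cur():
    d=telemetry.sense(); q=R.from_quat(d['tool_rot']); return d,d['tcp_pos'],q
if __name__=='__main__':
    d,p,q=cur(); X=q.as_matrix()[:,0]; y=np.degrees(np.arctan2(X[1],X[0]))
    print('t %.1f q1 %.2f q6 %.2f tcp %s yaw %.1f tilt %.2f gap %.2f F %s'%(d['t'],d['q'][0],d['q'][5],np.round(p,4),y,np.degrees(np.arccos(-q.as_matrix()[2,2])),d['finger_gap'],np.round(d['force'],1)))
    for a in sys.argv[1:]:
        tx,ty,tz,tw=map(float,a.split(',')); Y=np.radians(y); D=np.array([tx,ty,tz])-p
        dx=np.array([np.cos(Y),np.sin(Y)])@D[:2]; dy=np.array([np.sin(Y),-np.cos(Y)])@D[:2]
        print('->',a,'shift %.0f %.0f %.0f  turn z %.1f  dist %.0f'%(dx*1e3,dy*1e3,-D[2]*1e3,-(tw-y),np.linalg.norm(D)*1e3))
        p=np.array([tx,ty,tz]); y=tw
E
python3 plan.py .4505,-.3255,.20,6.4 .4505,-.3255,.086,6.4
```

```text
t 0.3 q1 -1.46 q6 -0.18 tcp [ 0.1804 -0.5982  0.2311] yaw 16.8 tilt 0.03 gap 1.01 F [ 0.1  0.1 -0.1]
-> .4505,-.3255,.20,6.4 shift 337 -183 31  turn z 10.4  dist 385
-> .4505,-.3255,.086,6.4 shift 0 0 114  turn z -0.0  dist 114
```

>>> {"api": "move_arm", "payload": {"commands": "50 -27 4 0 0 0 0; 100 -54 8 0 0 0 0; 150 -81 12 0 0 0 0; 200 -109 18 0 0 0 0; 250 -136 24 0 0 0 0"}}

```text
t: 0.98
tcp_pos: [0.3817, -0.3947, 0.2074]
tool_rot: [0.989, 0.146, 0.0, 0.0]
force: [-0.0, -0.4, 0.1]
finger_gap: 0.498
gripper_force: 0.0
```

>>> {"api": "move_arm", "payload": {"commands": "45 -24 4 0 0 5 0; 87 -47 7 0 0 10.4 0; 87 -47 7 0 0 10.4 0; 87 -47 7 0 0 10.4 0; 87 -47 7 0 0 10.4 0"}}

```text
t: 1.6
tcp_pos: [0.4496, -0.327, 0.2004]
tool_rot: [0.998, 0.055, 0.0, 0.0]
force: [0.5, -0.1, -0.7]
finger_gap: 0.5
gripper_force: 0.0
```

```bash
python3 plan.py .4505,-.3255,.20,6.4 .4505,-.3255,.086,6.4; python3 - <<'E'
from h import *
s=snap('wrist','w1'); print(s['fx'],s['cx'],s['cy'],np.round(s['pose'],3).tolist())
E
```

```text
t 1.6 q1 -0.83 q6 0.63 tcp [ 0.4496 -0.327   0.2004] yaw 6.3 tilt 0.03 gap 0.50 F [ 0.5 -0.1 -0.7]
-> .4505,-.3255,.20,6.4 shift 1 -1 0  turn z -0.1  dist 2
-> .4505,-.3255,.086,6.4 shift 0 0 114  turn z -0.0  dist 114
325.19226210127806 280.55683740889907 212.28979253559882 [[0.109, -0.956, -0.272, 0.519], [-0.994, -0.105, -0.031, -0.32], [0.001, 0.273, -0.962, 0.344], [0.0, 0.0, 0.0, 1.0]]
```

View pics/w1.png

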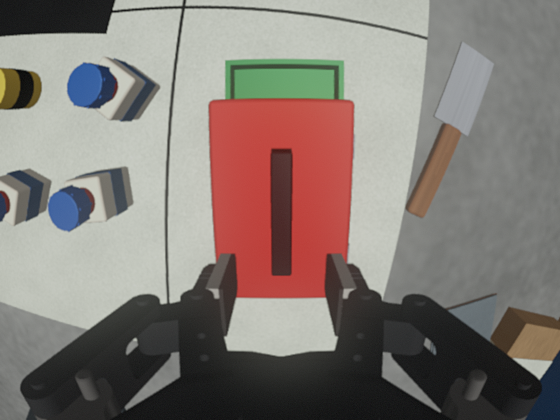

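The wrist view shows the handle upright at columns 272–292 (centre 282, rows 150–275), midway between the pads. I'll check its height against the top view.

```bash
python3 - <<'E'
from h import *
T=snap('top');W=snap('wrist')
a=[(377.6,233.3),(383,271.4)]
m=masks(W['image'])['black'];m2=np.zeros_like(m);m2[120:290,260:305]=1
m=(W['image'].max(2)<75).astype(np.uint8)*m2
c=max(cv2.findContours(m,0,2)[0],key=cv2.contourArea)[:,0]
t=c[c[:,1]==c[:,1].min()].mean(0);b=c[c[:,1]==c[:,1].max()].mean(0);print(t,b)
for p,q in zip(a,(t,b)): print(tri(ray(T,*p),ray(W,*q,True)))
g=[onz(W,*q,.112,True) for q in (t,b)];print(np.mean(g,0),np.linalg.norm(g[0]-g[1]))
E
```

```text
[281. 193.] [281. 274.]
(array([ 0.48983843, -0.31528279,  0.17504254]), np.float64(0.023590843175524016))
(array([ 0.40362681, -0.33163658,  0.11235771]), np.float64(0.0028176893333825455))
[ 0.43537976 -0.32937578  0.112     ] 0.06559667251406899
```

The near bar end comes out at z = 0.112, which matches the handle height in the text. I'll descend, grip and lift.

>>> {"api": "move_arm", "payload": {"commands": "1 -1 40 0 0 0 0; 1 -1 80 0 0 0 0; 1 -1 114 0 0 0 0; 1 -1 114 0 0 0 0; 1 -1 114 0 0 0 0"}}

```text
t: 2.38
tcp_pos: [0.4515, -0.3258, 0.0873]
tool_rot: [0.998, 0.055, 0.001, 0.001]
force: [1.2, -0.3, -0.1]
finger_gap: 0.5
gripper_force: 0.0
```

>>> {"api": "move_arm", "payload": {"commands": "0 0 0 0 0 0 -1; 0 0 0 0 0 0 -1; 0 0 0 0 0 0 -1; 0 0 0 0 0 0 -1; 0 0 0 0 0 0 -1", "grip_force": 60}}

```text
t: 3.0
tcp_pos: [0.4522, -0.3264, 0.0882]
tool_rot: [0.998, 0.056, 0.001, 0.002]
force: [-0.3, -1.2, 6.2]
finger_gap: 0.169
gripper_force: 59.8
```

>>> {"api": "move_arm", "payload": {"commands": "0 0 -10 0 0 0 -1; 0 0 -40 0 0 0 -1; 0 0 -80 0 0 0 -1; 0 0 -120 0 0 0 -1; 0 0 -130 0 0 0 -1"}}

```text
t: 3.62
tcp_pos: [0.4518, -0.3251, 0.2184]
tool_rot: [0.998, 0.056, 0.001, 0.001]
force: [0.1, 0.5, -5.8]
finger_gap: 0.173
gripper_force: 59.3
```

```bash
python3 - <<'E'
from h import *
s=snap('scene','s2'); T=snap('top')
c=max((b for b in blobs(masks(T['image'])['black'],3000,9000)),key=lambda b:b[0])[2]
r=cv2.minAreaRect(c); B=np.array([onz(T,*p,.004)[:2] for p in cv2.boxPoints(r)]); print('mat',B.mean(0),[ (np.round(B[i]-B[i-1],4).tolist(), round(float(np.degrees(np.arctan2(*(B[i]-B[i-1])[::-1]))),2)) for i in range(4)])
E
python3 plan.py .711,.0065,.215,84.3 
```

```text
mat [ 0.17945775 -0.1633761 ] [([0.28, 0.1764], 32.2), ([0.4741, -0.7914], -59.08), ([-0.2946, -0.1754], -149.23), ([-0.4596, 0.7905], 120.17)]
t 3.7 q1 -0.82 q6 0.63 tcp [ 0.451  -0.3244  0.2166] yaw 6.4 tilt 0.02 gap 0.18 F [ 0.2 -0.4 -6.8]
-> .711,.0065,.215,84.3 shift 295 -300 2  turn z -77.9  dist 421
```

View pics/s2.png

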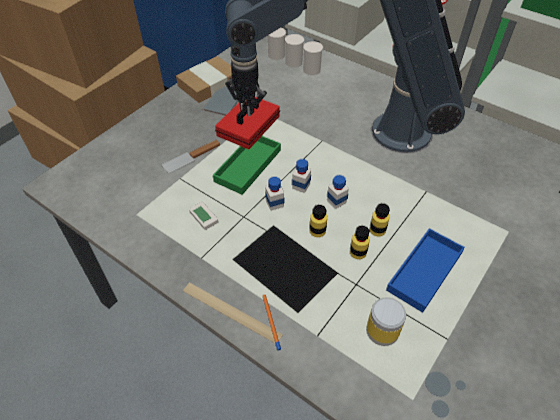

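Case is lifted clear and hangs level; the green tray is now fully visible. Next I carry it to the mat.

>>> {"api": "move_arm", "payload": {"commands": "30 -30 0 0 0 -8 -1; 70 -70 0 0 0 -18 -1; 110 -110 0 0 0 -28 -1; 150 -150 0 0 0 -38 -1; 185 -188 0 0 0 -48 -1", "grip_force": 80}}

```text
t: 4.35
tcp_pos: [0.6135, -0.1151, 0.213]
tool_rot: [0.888, 0.46, -0.002, -0.002]
force: [0.7, -0.2, -5.4]
finger_gap: 0.166
gripper_force: 83.3
```

```bash
python3 plan.py .711,.0065,.17,83.95; python3 - <<'E'
from h import *
T=snap('top'); 
for k,z in(('green',.035),('black',.004)):
    for b in blobs(masks(T['image'])[k],1500,6500):
        B=np.array([onz(T,*p,z)[:2] for p in cv2.boxPoints(cv2.minAreaRect(b[2]))]); print(k,b[0],np.round(B.mean(0),4),np.round(B,4).tolist(),[ round(float(np.degrees(np.arctan2(*(B[i]-B[i-1])[::-1]))),2) for i in range(4)])
E
```

```text
t 4.3 q1 -0.36 q6 0.25 tcp [ 0.6135 -0.1151  0.213 ] yaw 54.7 tilt 0.34 gap 0.17 F [ 0.7 -0.2 -5.4]
-> .711,.0065,.17,83.95 shift 156 9 43  turn z -29.2  dist 162
green 3746.0 [ 0.4616 -0.3281] [[0.5724, -0.2586], [0.5858, -0.3723], [0.3503, -0.397], [0.3377, -0.2844]] [6.26, -83.29, -174.02, 96.38]
black 3793.5 [0.7132 0.0265] [[0.6419, 0.1375], [0.8073, 0.1204], [0.7846, -0.0853], [0.6189, -0.0667]] [83.58, -5.89, -96.29, 173.58]
```

>>> {"api": "move_arm", "payload": {"commands": "40 2 10 0 0 -9 -1; 85 5 20 0 0 -19 -1; 125 7 30 0 0 -27 -1; 156 9 43 0 0 -29.2 -1; 156 9 43 0 0 -29.2 -1"}}

```text
t: 5.03
tcp_pos: [0.7104, 0.0069, 0.1679]
tool_rot: [0.745, 0.667, -0.002, -0.004]
force: [-0.6, -0.1, -6.3]
finger_gap: 0.17
gripper_force: 83.3
```

```bash
python3 plan.py .711,.0065,.06,83.95; python3 - <<'E'
from h import *
T=snap('top'); S=snap('wrist','w3')
b=max(blobs(masks(T['image'])['red'],600,9000),key=lambda b:b[0])
B=np.array([onz(T,*p,.162)[:2] for p in cv2.boxPoints(cv2.minAreaRect(b[2]))]); print(b[0],B.mean(0),B.tolist())
E
```

```text
t 5.0 q1 -0.15 q6 -0.04 tcp [0.7104 0.0069 0.1679] yaw 83.7 tilt 0.49 gap 0.17 F [-0.6 -0.1 -6.3]
-> .711,.0065,.06,83.95 shift -0 1 108  turn z -0.2  dist 108
1035.5 [ 0.70254489 -0.05713581] [[0.6472124584807614, -0.021254817212953164], [0.7645223259119945, -0.03442711116857298], [0.7579123866990953, -0.09319930273794393], [0.6405323802037242, -0.07966199460620366]]
```

View pics/w3.png

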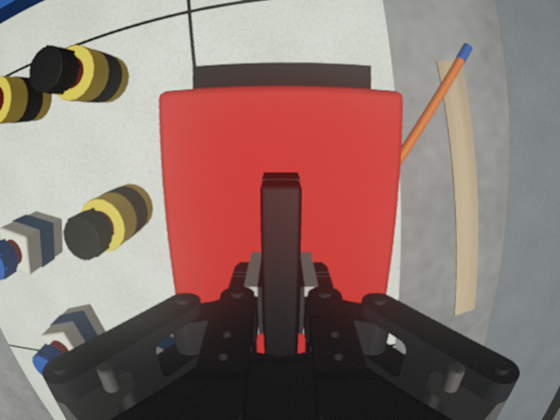

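Case square to the mat: mat at columns 193–371 and case at 161–403, both centred near 282. I'll lower it.

>>> {"api": "move_arm", "payload": {"commands": "0 1 40 0 0 0 -1; 0 1 75 0 0 0 -1; 0 1 100 0 0 0 -1; 0 1 106 0 0 0 -1; 0 1 108 0 0 0 -1"}}

```text
t: 5.75
tcp_pos: [0.7133, 0.0032, 0.0655]
tool_rot: [0.746, 0.666, 0.0, 0.0]
force: [0.0, -0.3, -5.1]
finger_gap: 0.166
gripper_force: 83.3
```

>>> {"api": "move_arm", "payload": {"commands": "0 0 1 0 0 0 -1; 0 0 2 0 0 0 -1; 0 0 3 0 0 0 -1; 0 0 3 0 0 0 -1; 0 0 3 0 0 0 -1"}}

```text
t: 6.38
tcp_pos: [0.7134, 0.0041, 0.0624]
tool_rot: [0.746, 0.666, 0.0, 0.0]
force: [0.7, -0.3, -5.4]
finger_gap: 0.165
gripper_force: 83.3
```

>>> {"api": "move_arm", "payload": {"commands": "1 -1 1 0 0 0 -1; 2 -2 3 0 0 0 -1; 2 -2 5 0 0 0 -1; 2 -2 6 0 0 0 -1; 2 -2 6 0 0 0 -1"}}

```text
t: 7.0
tcp_pos: [0.7111, 0.0065, 0.0573]
tool_rot: [0.746, 0.666, -0.0, -0.0]
force: [-4.9, 0.6, 3.7]
finger_gap: 0.169
gripper_force: 84.6
```

```bash
python3 plan.py .711,.0065,.057,83.95
```

```text
t 7.0 q1 -0.15 q6 -0.04 tcp [0.7111 0.0065 0.0573] yaw 83.6 tilt 0.04 gap 0.17 F [-4.9  0.6  3.7]
-> .711,.0065,.057,83.95 shift -0 -0 0  turn z -0.4  dist 0
```

Contact. I'll release to half open, rise, then check the placing from the top view.

>>> {"api": "move_arm", "payload": {"commands": "0 0 0 0 0 0 0; 0 0 0 0 0 0 0; 0 0 0 0 0 0 0; 0 0 0 0 0 0 0; 0 0 0 0 0 0 0"}}

```text
t: 7.62
tcp_pos: [0.7116, 0.0062, 0.0563]
tool_rot: [0.746, 0.666, 0.0, 0.0]
force: [-0.2, 0.2, 0.5]
finger_gap: 0.501
gripper_force: 0.0
```

>>> {"api": "move_arm", "payload": {"commands": "0 0 -30 0 0 0 0; 0 0 -70 0 0 0 0; 0 0 -110 0 0 0 0; 0 0 -135 0 0 0 -1; 0 0 -135 0 0 0 -1"}}

```text
t: 8.25
tcp_pos: [0.7132, 0.006, 0.1942]
tool_rot: [0.746, 0.666, 0.002, 0.002]
force: [0.2, -0.1, -1.0]
finger_gap: 0.081
gripper_force: 0.0
```

```bash
python3 plan.py; python3 - <<'E'
from h import *
s=snap('wrist','w4'); im=s['image']; M=masks(im)
b=max(blobs(M['red'],600,90000),key=lambda b:b[0])
print(s['pose'])
E
python3 m1.py | head -6
```

```text
t 8.2 q1 -0.15 q6 -0.04 tcp [0.7132 0.006  0.1942] yaw 83.6 tilt 0.34 gap 0.08 F [ 0.2 -0.1 -1. ]
[[ 0.99363017 -0.10992454 -0.02481283  0.72055211]
 [-0.11251258 -0.95535879 -0.27318586  0.07480408]
 [ 0.00632468  0.27423746 -0.96164121  0.33777394]
 [ 0.          0.          0.          1.        ]]
blue [250.9 267.1] tri [ 0.4188 -0.0059  0.0925] gap 0.0017 @.1 [ 0.4197 -0.007 ]
blue [302.3 260.9] tri [ 0.4034 -0.0814  0.0458] gap 0.1223 @.1 [ 0.4327 -0.1337]
blue [310.5 216.2] tri [ 0.5048 -0.065   0.1605] gap 0.1866 @.1 [ 0.5425 -0.1561]
[[398.0, 279.0], [398.0, 279.0], [398.0, 278.0], [398.0, 278.0]]
[[282.0, 154.0], [282.5, 153.5], [284.5, 155.5], [284.0, 156.0]]
handle end [array([ 0.3476, -0.3399, -0.0227]), np.float64(0.1318)]
```

View pics/w4.png

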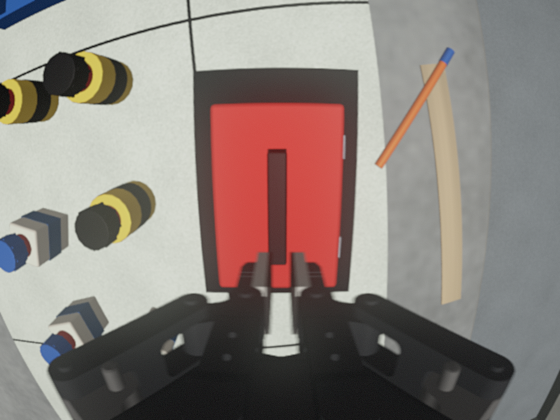

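The case lies on the mat with about even margins (mat columns 200–357, case 211–344), measurement to follow. Next: the first resin bottle at (0.551, 0.011).

```bash
python3 plan.py .551,.011,.16,43.6 .551,.011,.14,6.2
```

```text
t 8.4 q1 -0.15 q6 -0.04 tcp [0.7104 0.0064 0.1896] yaw 83.6 tilt 0.18 gap -0.00 F [-0.5  0.9  0.5]
-> .551,.011,.16,43.6 shift -13 -159 30  turn z 40.0  dist 162
-> .551,.011,.14,6.2 shift 0 0 20  turn z 37.4  dist 20
```

>>> {"api": "move_arm", "payload": {"commands": "-4 -50 5 0 0 10 -1; -8 -100 10 0 0 20 -1; -13 -159 20 0 0 30 -1; -13 -159 30 0 0 40 -1; -13 -159 30 0 0 40 -1"}}

```text
t: 9.02
tcp_pos: [0.5504, 0.0113, 0.1596]
tool_rot: [0.928, 0.372, -0.002, -0.001]
force: [0.7, -0.0, 1.3]
finger_gap: 0.004
gripper_force: 0.0
```

>>> {"api": "move_arm", "payload": {"commands": "0 0 5 0 0 10 -1; 0 0 10 0 0 20 -1; 0 0 15 0 0 30 -1; 0 0 20 0 0 37.4 -1; 0 0 20 0 0 37.4 -1"}}

```text
t: 9.65
tcp_pos: [0.553, 0.011, 0.1407]
tool_rot: [0.998, 0.056, -0.0, -0.0]
force: [0.4, 0.2, -0.2]
finger_gap: -0.005
gripper_force: 0.0
```

```bash
python3 plan.py .551,.011,.098,6.2; python3 - <<'E'
from h import *
T=snap('top')
for k,z in(('red',.049),('black',.004)):
    for b in blobs(masks(T['image'])[k],1500,6500):
        B=np.array([onz(T,*p,z)[:2] for p in cv2.boxPoints(cv2.minAreaRect(b[2]))]); print(k,b[0],np.round(B.mean(0),4),np.round(B,4).tolist(),[ round(float(np.degrees(np.arctan2(*(B[i]-B[i-1])[::-1]))),2) for i in range(4)])
E
```

```text
t 9.7 q1 -0.18 q6 1.28 tcp [0.553  0.011  0.1407] yaw 6.4 tilt 0.01 gap -0.01 F [ 0.4  0.2 -0.2]
-> .551,.011,.098,6.2 shift -2 -0 43  turn z 0.2  dist 43
red 3076.0 [0.7117 0.0023] [[0.662, 0.0981], [0.7818, 0.0853], [0.7616, -0.094], [0.6416, -0.0802]] [83.46, -6.1, -96.44, 173.42]
black 5549.0 [0.6318 0.0164] [[0.4844, 0.1599], [0.8123, 0.119], [0.7795, -0.1289], [0.451, -0.0843]] [82.22, -7.1, -97.53, 172.26]
```

>>> {"api": "move_arm", "payload": {"commands": "-1 0 20 0 0 0 -1; -2 0 30 0 0 0 -1; -2 0 36 0 0 0 -1; -2 0 41 0 0 0 -1; -2 0 44 0 0 0 -1"}}

```text
t: 10.32
tcp_pos: [0.5504, 0.0109, 0.0981]
tool_rot: [0.999, 0.054, 0.0, 0.0]
force: [-0.5, 0.5, 7.1]
finger_gap: -0.0
gripper_force: 3.1
```

>>> {"api": "move_arm", "payload": {"commands": "0 0 1 0 0 0 -1; 0 0 2 0 0 0 -1; 0 0 3 0 0 0 -1; 0 0 3 0 0 0 -1; 0 0 3 0 0 0 -1"}}

```text
t: 10.95
tcp_pos: [0.5505, 0.0109, 0.096]
tool_rot: [0.999, 0.054, 0.001, 0.0]
force: [-1.5, -0.1, 9.6]
finger_gap: 0.0
gripper_force: 4.9
```

>>> {"api": "move_arm", "payload": {"commands": "0 0 1 0 0 0 -1; 0 0 2 0 0 0 -1; 0 0 2 0 0 0 -1; 0 0 2 0 0 0 -1; 0 0 2 0 0 0 -1"}}

```text
t: 11.58
tcp_pos: [0.5509, 0.0108, 0.096]
tool_rot: [0.999, 0.054, 0.001, 0.0]
force: [-5.2, 1.4, 21.6]
finger_gap: -0.002
gripper_force: 11.0
```

Cap home (21.6 N at z = 0.096). Next I pick this bottle.

>>> {"api": "move_arm", "payload": {"commands": "0 0 -25 0 0 0 -1; 0 0 -45 0 0 0 -1; 0 0 -45 0 0 0 0.8; 0 0 -45 0 0 0 0.8; 0 0 -45 0 0 0 0.8", "grip_force": 40}}

```text
t: 12.2
tcp_pos: [0.5494, 0.011, 0.1363]
tool_rot: [0.999, 0.054, -0.001, -0.0]
force: [-0.4, -0.3, -0.8]
finger_gap: 0.636
gripper_force: 0.0
```

```bash
python3 plan.py .551,.011,.034,6.2; python3 - <<'E'
from h import *
s=snap('wrist','w5')
E
```

```text
t 12.2 q1 -0.18 q6 1.28 tcp [0.5494 0.011  0.1363] yaw 6.2 tilt 0.11 gap 0.64 F [-0.4 -0.3 -0.8]
-> .551,.011,.034,6.2 shift 2 0 102  turn z -0.0  dist 102
```

View pics/w5.png

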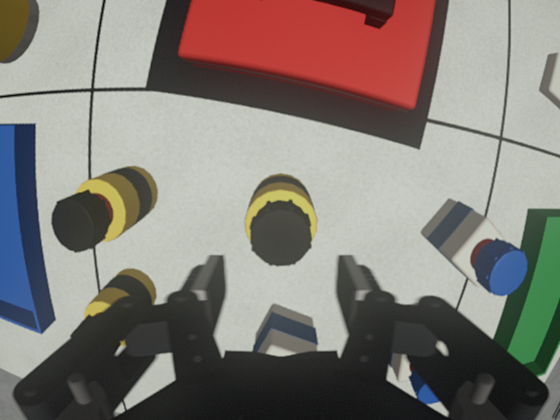

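The wrist view shows the bottle centred between the pads at (281, 232) with no red neck showing. Next: descend, grip, lift.

>>> {"api": "move_arm", "payload": {"commands": "1 0 40 0 0 0 0.8; 2 0 75 0 0 0 0.8; 2 0 102 0 0 0 0.8; 2 0 102 0 0 0 0.8; 2 0 102 0 0 0 0.8"}}

```text
t: 12.88
tcp_pos: [0.5524, 0.0111, 0.0356]
tool_rot: [0.999, 0.054, 0.0, 0.0]
force: [-1.0, -0.0, -0.4]
finger_gap: 0.902
gripper_force: 0.0
```

>>> {"api": "move_arm", "payload": {"commands": "0 0 0 0 0 0 -1; 0 0 0 0 0 0 -1; 0 0 0 0 0 0 -1; 0 0 0 0 0 0 -1; 0 0 0 0 0 0 -1"}}

```text
t: 13.5
tcp_pos: [0.5529, 0.0111, 0.0367]
tool_rot: [0.999, 0.054, 0.001, 0.0]
force: [-0.2, 0.9, 6.8]
finger_gap: 0.577
gripper_force: 41.1
```

>>> {"api": "move_arm", "payload": {"commands": "0 0 -15 0 0 0 -1; 0 0 -50 0 0 0 -1; 0 0 -100 0 0 0 -1; 0 0 -138 0 0 0 -1; 0 0 -138 0 0 0 -1"}}

```text
t: 14.12
tcp_pos: [0.5542, 0.0108, 0.1772]
tool_rot: [0.999, 0.054, 0.004, 0.001]
force: [-0.9, -0.3, -1.2]
finger_gap: 0.574
gripper_force: 42.0
```

```bash
python3 plan.py .5352,-.32,.17,6.2 .5352,-.32,.042,6.2
```

```text
t 14.1 q1 -0.18 q6 1.28 tcp [0.5542 0.0108 0.1772] yaw 6.2 tilt 0.47 gap 0.57 F [-0.9 -0.3 -1.2]
-> .5352,-.32,.17,6.2 shift -55 327 7  turn z -0.0  dist 331
-> .5352,-.32,.042,6.2 shift 0 0 128  turn z -0.0  dist 128
```

>>> {"api": "move_arm", "payload": {"commands": "-9 50 0 0 0 0 -1; -19 110 2 0 0 0 -1; -29 170 4 0 0 0 -1; -38 225 6 0 0 0 -1; -46 273 7 0 0 0 -1"}}

```text
t: 14.75
tcp_pos: [0.5343, -0.2667, 0.1647]
tool_rot: [0.999, 0.053, -0.001, -0.001]
force: [0.8, -0.0, -1.3]
finger_gap: 0.578
gripper_force: 42.2
```

>>> {"api": "move_arm", "payload": {"commands": "-6 35 0 0 0 0 -1; -9 54 0 0 0 0 -1; -9 54 30 0 0 0 -1; -9 54 70 0 0 0 -1; -9 54 70 0 0 0 -1"}}

```text
t: 15.38
tcp_pos: [0.5298, -0.3167, 0.0926]
tool_rot: [0.999, 0.054, -0.004, -0.004]
force: [0.1, -0.0, -1.1]
finger_gap: 0.577
gripper_force: 42.2
```

```bash
python3 plan.py .5352,-.32,.044,6.2
```

```text
t 15.4 q1 -0.72 q6 0.74 tcp [ 0.5298 -0.3167  0.0926] yaw 6.2 tilt 0.60 gap 0.58 F [ 0.1 -0.  -1.1]
-> .5352,-.32,.044,6.2 shift 5 4 49  turn z 0.0  dist 49
```

>>> {"api": "move_arm", "payload": {"commands": "2 2 15 0 0 0 -1; 3 3 30 0 0 0 -1; 3 3 43 0 0 0 -1; 3 3 49 0 0 0 -1; 3 3 49 0 0 0 -1"}}

```text
t: 16.0
tcp_pos: [0.5356, -0.3223, 0.0468]
tool_rot: [0.999, 0.054, -0.0, -0.0]
force: [0.7, -0.5, -1.9]
finger_gap: 0.572
gripper_force: 42.2
```

>>> {"api": "move_arm", "payload": {"commands": "0 0 1 0 0 0 -1; 0 0 2 0 0 0 -1; 0 0 2 0 0 0 -1; 0 0 2 0 0 0 -1; 0 0 2 0 0 0 -1"}}

```text
t: 16.62
tcp_pos: [0.5359, -0.3226, 0.0454]
tool_rot: [0.999, 0.054, 0.0, 0.0]
force: [-0.6, -0.3, -2.6]
finger_gap: 0.576
gripper_force: 42.2
```

>>> {"api": "move_arm", "payload": {"commands": "0 0 1 0 0 0 -1; 0 0 2 0 0 0 -1; 0 0 3 0 0 0 -1; 0 0 4 0 0 0 -1; 0 0 4 0 0 0 -1"}}

```text
t: 17.25
tcp_pos: [0.5359, -0.3225, 0.0418]
tool_rot: [0.999, 0.054, -0.0, 0.0]
force: [-1.7, 1.2, 3.0]
finger_gap: 0.575
gripper_force: 42.7
```

>>> {"api": "move_arm", "payload": {"commands": "0 0 0 0 0 0 0.5; 0 0 0 0 0 0 0.5; 0 0 0 0 0 0 0.5; 0 0 0 0 0 0 0.5; 0 0 0 0 0 0 0.5"}}

```text
t: 17.88
tcp_pos: [0.5359, -0.3225, 0.0413]
tool_rot: [0.999, 0.054, -0.0, -0.0]
force: [0.3, 0.1, -1.0]
finger_gap: 0.752
gripper_force: 0.0
```

>>> {"api": "move_arm", "payload": {"commands": "0 0 -30 0 0 0 0.5; 0 0 -60 0 0 0 0.5; 0 0 -100 0 0 0 0.5; 0 0 -120 0 0 0 -1; 0 0 -120 0 0 0 -1"}}

```text
t: 18.5
tcp_pos: [0.5369, -0.3234, 0.1632]
tool_rot: [0.999, 0.054, 0.002, 0.002]
force: [-0.3, -0.0, -0.9]
finger_gap: 0.331
gripper_force: 0.0
```

```bash
sed -i 's/\.100); out/.093); out/; s/@.1/@.093/' m1.py; python3 plan.py .551,.011,.17,6.2; python3 -c "
from m1 import caps
caps()"; python3 - <<'E'
from h import *
s=snap('wrist','w6')
E
```

```text
t 18.5 q1 -0.72 q6 0.74 tcp [ 0.5369 -0.3234  0.1632] yaw 6.2 tilt 0.25 gap 0.33 F [-0.3 -0.  -0.9]
-> .551,.011,.17,6.2 shift 50 -331 -7  turn z -0.0  dist 335
black [186.2 259.4] tri [0.4407 0.1534 0.0918] gap 0.0015 @.093 [0.4411 0.1525]
black [187.7 216.7] tri [0.546  0.1489 0.0931] gap 0.0017 @.093 [0.5464 0.1482]
blue [250.9 267.1] tri [ 0.4186 -0.0061  0.0924] gap 0.0016 @.093 [ 0.4191 -0.0068]
blue [302.3 260.9] tri [ 0.4319 -0.1332  0.0956] gap 0.0019 @.093 [ 0.4323 -0.1341]
blue [310.5 216.3] tri [ 0.5421 -0.1559  0.0957] gap 0.0014 @.093 [ 0.5426 -0.1567]
```

View pics/w6.png

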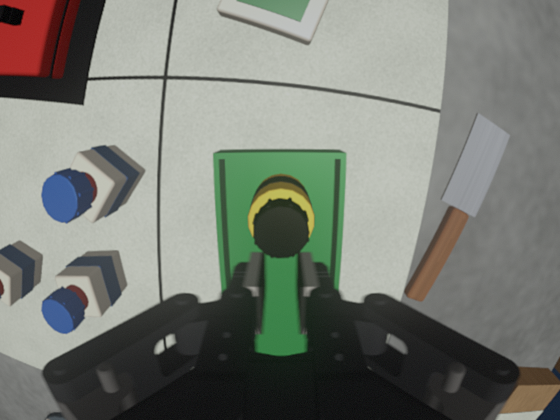

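The resin bottle stands upright in the far slot of the green tray (wrist pixel 281,225). I'll get the yaws of the white bottles from their navy bands.

```bash
cat > band.py <<'E'
from h import *
def bands(s,lo=120):
    h=cv2.cvtColor(cv2.medianBlur(s['image'],3),cv2.COLOR_RGB2HSV).astype(int); H,S,V=h[...,0],h[...,1],h[...,2]
    m=((abs(H-110)<14)&(S>70)&(V>25)&(V<125)).astype(np.uint8)*255
    for a,_,c in blobs(m,lo,4000):
        p=cv2.approxPolyDP(c,3,True)[:,0]
        if p[:,1].max()>300 and s['fx']<400 and p[:,0].min()>130: continue
        yield a,p
if __name__=='__main__':
    s=snap('wrist')
    for a,p in bands(s):
        print(int(a),p.tolist())
        w=np.array([onz(s,*q,.025,True)[:2] for q in p])
        for i in range(len(w)):
            e=w[i]-w[i-1]; print('   %s L %.0f ang %.1f'%(np.round(w[i-1],3),np.linalg.norm(e)*1e3,np.degrees(np.arctan2(e[1],e[0]))%90))
E
python3 band.py
```

```text
608 [[61, 288], [46, 299], [64, 306], [74, 328], [83, 318], [83, 305], [73, 292]]
   [ 0.404 -0.094] L 18 ang 85.3
   [ 0.406 -0.076] L 38 ang 36.6
   [ 0.383 -0.046] L 29 ang 84.0
   [ 0.38  -0.075] L 32 ang 14.9
   [ 0.349 -0.083] L 28 ang 47.5
   [ 0.369 -0.102] L 20 ang 78.2
   [ 0.389 -0.106] L 19 ang 37.4
676 [[66, 169], [56, 173], [65, 176], [77, 194], [77, 208], [69, 220], [90, 205], [92, 188], [83, 173]]
   [ 0.545 -0.125] L 22 ang 82.8
   [ 0.548 -0.103] L 15 ang 19.2
   [ 0.543 -0.088] L 13 ang 79.2
   [ 0.54  -0.101] L 23 ang 40.8
   [ 0.523 -0.116] L 15 ang 85.8
   [ 0.508 -0.115] L 19 ang 49.5
   [ 0.493 -0.103] L 35 ang 33.2
   [ 0.513 -0.132] L 18 ang 79.1
   [ 0.53  -0.136] L 18 ang 36.9
```

```bash
python3 - <<'E'
import cv2
i=cv2.imread('pics/w6.png');h=cv2.cvtColor(i,cv2.COLOR_BGR2HSV)
for u,v in((125,160),(128,188),(102,262),(115,270),(60,180),(85,200),(100,170)): print(u,v,h[v,u])
E
```

```text
125 160 [ 23  19 106]
128 188 [104  45  73]
102 262 [106  48  79]
115 270 [60  6 90]
60 180 [109 150 153]
85 200 [110  88  81]
100 170 [ 22  25 155]
```

```bash
cat > band.py <<'E'
from h import *
def base(s,xy,show=True):
    """yaw of a white bottle near xy from the base outline (dark side faces against the sheet), cast on z=0"""
    V=cv2.medianBlur(s['image'],3).max(2); m=((V<140)*255).astype(np.uint8)
    W=[onz(s,*q,0,True)[:2] for q in ((0,0),)]
    c=max((c for c in cv2.findContours(m,cv2.RETR_LIST,cv2.CHAIN_APPROX_NONE)[0] if 200<cv2.contourArea(c)<8000),
      key=lambda c:-min(np.linalg.norm(onz(s,*q,0,True)[:2]-xy) for q in c[:,0].astype(float)))
    p=cv2.approxPolyDP(c,2.5,True)[:,0]; w=np.array([onz(s,*q,0,True)[:2] for q in p.astype(float)])
    for i in range(len(w)):
        e=w[i]-w[i-1]; L=np.linalg.norm(e)*1e3
        if max(np.linalg.norm(w[i]-xy),np.linalg.norm(w[i-1]-xy))<.045 and L>12: print(p[i-1],p[i],np.round(w[i-1],3),np.round(w[i],3),'L %.0f ang %.1f'%(L,np.degrees(np.arctan2(e[1],e[0]))%90))
if __name__=='__main__':
    import sys
    s=snap('wrist')
    for a in sys.argv[1:]: print(a); base(s,np.array(list(map(float,a.split(',')))))
E
python3 band.py .5426,-.1567 .4323,-.1341; python3 plan.py .5426,-.1567,.135,6.2
```

```text
.5426,-.1567
[144 172] [115 145] [ 0.545 -0.184] [ 0.571 -0.149] L 43 ang 53.4
[115 145] [ 98 145] [ 0.571 -0.149] [ 0.57  -0.128] L 21 ang 2.1
[124 203] [144 172] [ 0.511 -0.16 ] [ 0.545 -0.184] L 42 ang 55.8
.4323,-.1341
[126 286] [117 250] [ 0.411 -0.156] [ 0.456 -0.148] L 45 ang 9.6
[117 250] [ 87 251] [ 0.456 -0.148] [ 0.448 -0.106] L 43 ang 10.3
t 18.8 q1 -0.72 q6 0.74 tcp [ 0.5351 -0.3219  0.1598] yaw 6.2 tilt 0.17 gap 0.00 F [ 0.8  0.5 -0.4]
-> .5426,-.1567,.135,6.2 shift 25 -163 25  turn z -0.0  dist 167
```

>>> {"api": "move_arm", "payload": {"commands": "7 -45 2 0 0 10 -1; 14 -90 8 0 0 20 -1; 20 -135 16 0 0 30 -1; 25 -163 25 0 0 40 -1; 25 -163 25 0 0 41.2 -1"}}

```text
t: 19.38
tcp_pos: [0.5419, -0.1552, 0.1347]
tool_rot: [0.954, -0.299, -0.002, -0.0]
force: [0.2, -0.9, 0.5]
finger_gap: 0.002
gripper_force: 0.0
```

```bash
python3 plan.py .5426,-.1567,.0935,-35.2
```

```text
t 19.4 q1 -0.48 q6 1.70 tcp [ 0.5419 -0.1552  0.1347] yaw -34.8 tilt 0.27 gap 0.00 F [ 0.2 -0.9  0.5]
-> .5426,-.1567,.0935,-35.2 shift 1 1 41  turn z 0.4  dist 41
```

>>> {"api": "move_arm", "payload": {"commands": "1 1 15 0 0 0 -1; 1 1 25 0 0 0 -1; 1 1 33 0 0 0 -1; 1 1 38 0 0 0 -1; 1 1 41 0 0 0 -1"}}

```text
t: 20.0
tcp_pos: [0.5434, -0.1604, 0.0959]
tool_rot: [0.954, -0.301, 0.0, 0.0]
force: [-4.9, 0.9, 26.0]
finger_gap: -0.006
gripper_force: 12.7
```

>>> {"api": "move_arm", "payload": {"commands": "0 0 1 0 0 0 -1; 0 0 1 0 0 0 -1; 0 0 1 0 0 0 -1; 0 0 1 0 0 0 -1; 0 0 1 0 0 0 -1"}}

```text
t: 20.62
tcp_pos: [0.5436, -0.1604, 0.096]
tool_rot: [0.954, -0.301, 0.001, 0.0]
force: [-3.0, 0.5, 13.5]
finger_gap: 0.003
gripper_force: 6.6
```

>>> {"api": "move_arm", "payload": {"commands": "0 0 -25 0 0 0 -1; 0 0 -45 0 0 0 -1; 0 0 -45 0 0 0 0.8; 0 0 -45 0 0 0 0.8; 0 0 -45 0 0 0 0.8"}}

```text
t: 21.25
tcp_pos: [0.5427, -0.159, 0.1381]
tool_rot: [0.954, -0.301, -0.001, -0.0]
force: [0.4, 1.2, 0.3]
finger_gap: 0.638
gripper_force: 0.0
```

```bash
python3 plan.py .5426,-.1567,.034,-35.2; python3 -c "
from m1 import caps
caps()"
```

```text
t 21.2 q1 -0.48 q6 1.70 tcp [ 0.5427 -0.159   0.1381] yaw -35.0 tilt 0.13 gap 0.64 F [0.4 1.2 0.3]
-> .5426,-.1567,.034,-35.2 shift -1 -2 104  turn z 0.2  dist 104
black [186.1 259.3] tri [0.4408 0.1533 0.0921] gap 0.0013 @.093 [0.4411 0.1526]
black [187.8 216.7] tri [0.5458 0.1488 0.093 ] gap 0.0017 @.093 [0.5463 0.148 ]
blue [250.9 267.1] tri [ 0.4188 -0.006   0.0925] gap 0.0015 @.093 [ 0.4193 -0.0067]
```

>>> {"api": "move_arm", "payload": {"commands": "-1 -1 40 0 0 0 0.8; -1 -2 75 0 0 0 0.8; -1 -2 103 0 0 0 0.8; -1 -2 103 0 0 0 0.8; -1 -2 103 0 0 0 0.8"}}

```text
t: 21.98
tcp_pos: [0.5443, -0.1572, 0.0368]
tool_rot: [0.954, -0.301, 0.0, 0.0]
force: [0.3, 0.4, 0.1]
finger_gap: 0.897
gripper_force: 0.0
```

>>> {"api": "move_arm", "payload": {"commands": "0 0 0 0 0 0 -1; 0 0 0 0 0 0 -1; 0 0 0 0 0 0 -1; 0 0 0 0 0 0 -1; 0 0 0 0 0 0 -1"}}

```text
t: 22.6
tcp_pos: [0.5446, -0.1575, 0.0378]
tool_rot: [0.954, -0.301, 0.001, 0.0]
force: [-1.1, -0.0, 6.6]
finger_gap: 0.538
gripper_force: 41.4
```

>>> {"api": "move_arm", "payload": {"commands": "0 0 -15 0 0 0 -1; 0 0 -50 0 0 0 -1; 0 0 -100 0 0 0 -1; 0 0 -145 0 0 0 -1; 0 0 -145 0 0 0 -1"}}

```text
t: 23.22
tcp_pos: [0.5461, -0.158, 0.1858]
tool_rot: [0.954, -0.301, 0.005, 0.001]
force: [0.0, -0.2, -2.7]
finger_gap: 0.53
gripper_force: 41.0
```

```bash
python3 plan.py .555,.12,.18,-1 .5645,.329,.18,-1
```

```text
t 23.2 q1 -0.48 q6 1.70 tcp [ 0.5461 -0.158   0.1858] yaw -35.0 tilt 0.53 gap 0.53 F [ 0.  -0.2 -2.7]
-> .555,.12,.18,-1 shift -152 -233 6  turn z -34.0  dist 278
-> .5645,.329,.18,-1 shift 6 -209 -0  turn z -0.0  dist 209
```

>>> {"api": "move_arm", "payload": {"commands": "-25 -38 0 0 0 -6 -1; -58 -88 2 0 0 -15 -1; -92 -140 4 0 0 -24 -1; -125 -190 6 0 0 -32 -1; -152 -233 6 0 0 -34 -1"}}

```text
t: 23.85
tcp_pos: [0.5511, 0.1233, 0.1738]
tool_rot: [1.0, -0.008, -0.002, -0.0]
force: [0.5, -0.1, -0.7]
finger_gap: 0.533
gripper_force: 41.1
```

>>> {"api": "move_arm", "payload": {"commands": "2 -55 0 0 0 0 -1; 4 -110 0 0 0 0 -1; 5 -165 0 0 0 0 -1; 6 -209 0 0 0 0 -1; 6 -209 20 0 0 0 -1"}}

```text
t: 24.48
tcp_pos: [0.5625, 0.3338, 0.1551]
tool_rot: [1.0, -0.007, 0.001, -0.001]
force: [0.6, -1.4, -2.5]
finger_gap: 0.533
gripper_force: 41.3
```

```bash
python3 plan.py .5645,.329,.047,-1; python3 - <<'E'
from h import *
s=snap('wrist','w7')
E
```

```text
t 24.5 q1 0.36 q6 1.95 tcp [0.5625 0.3338 0.1551] yaw -0.8 tilt 0.16 gap 0.53 F [ 0.6 -1.4 -2.5]
-> .5645,.329,.047,-1 shift 2 5 108  turn z 0.2  dist 108
```

View pics/w7.png

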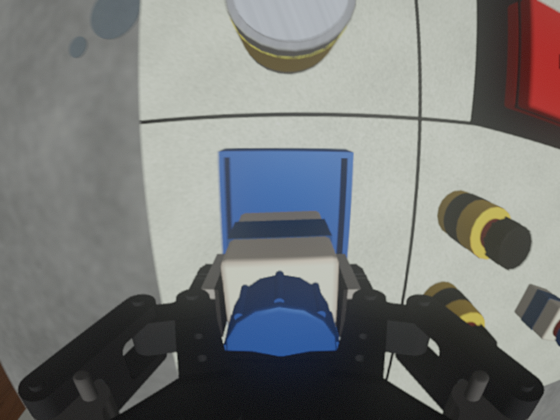

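The bottle hangs square over the far slot of the blue tray (tray columns 220–353). I'll lower it.

>>> {"api": "move_arm", "payload": {"commands": "1 2 30 0 0 0 -1; 2 4 65 0 0 0 -1; 2 4 95 0 0 0 -1; 2 4 106 0 0 0 -1; 2 4 109 0 0 0 -1"}}

```text
t: 25.15
tcp_pos: [0.5641, 0.3254, 0.0455]
tool_rot: [1.0, -0.009, -0.001, 0.0]
force: [-0.1, 0.3, -1.4]
finger_gap: 0.534
gripper_force: 41.2
```

>>> {"api": "move_arm", "payload": {"commands": "0 0 1 0 0 0 -1; 0 0 2 0 0 0 -1; 0 0 3 0 0 0 -1; 0 0 4 0 0 0 -1; 0 0 4 0 0 0 -1"}}

```text
t: 25.78
tcp_pos: [0.5649, 0.326, 0.0428]
tool_rot: [1.0, -0.009, 0.0, -0.0]
force: [-0.0, 0.1, 1.4]
finger_gap: 0.532
gripper_force: 41.4
```

>>> {"api": "move_arm", "payload": {"commands": "0 0 0 0 0 0 0.5; 0 0 0 0 0 0 0.5; 0 0 0 0 0 0 0.5; 0 0 0 0 0 0 0.5; 0 0 0 0 0 0 0.5"}}

```text
t: 26.4
tcp_pos: [0.5647, 0.3259, 0.0423]
tool_rot: [1.0, -0.009, -0.0, -0.0]
force: [-0.3, -1.0, 0.3]
finger_gap: 0.747
gripper_force: 0.0
```

>>> {"api": "move_arm", "payload": {"commands": "0 0 -30 0 0 0 0.5; 0 0 -60 0 0 0 0.5; 0 0 -105 0 0 0 0.5; 0 0 -115 0 0 0 -1; 0 0 -115 0 0 0 -1"}}

```text
t: 27.02
tcp_pos: [0.5648, 0.3259, 0.1578]
tool_rot: [1.0, -0.009, 0.001, -0.0]
force: [0.2, -0.4, -0.3]
finger_gap: 0.328
gripper_force: 0.0
```

```bash
python3 plan.py .5463,.148,.135,6.2;python3 -c "
from m1 import caps
caps()"; python3 band.py .4193,-.0067
```

```text
t 27.0 q1 0.35 q6 1.94 tcp [0.5648 0.3259 0.1578] yaw -1.0 tilt 0.06 gap 0.33 F [ 0.2 -0.4 -0.3]
-> .5463,.148,.135,6.2 shift -15 178 23  turn z -7.2  dist 180
black [186.2 259.4] tri [0.4406 0.1534 0.0916] gap 0.0014 @.093 [0.441  0.1525]
black [376.8 218.7] tri [ 0.5335 -0.3224  0.0904] gap 0.0021 @.093 [ 0.534  -0.3227]
black [187.7 216.7] tri [0.5458 0.1488 0.093 ] gap 0.0017 @.093 [0.5462 0.1481]
blue [250.9 267. ] tri [ 0.419  -0.0059  0.0926] gap 0.0018 @.093 [ 0.4195 -0.0067]
blue [302.3 260.9] tri [ 0.4319 -0.1332  0.0956] gap 0.0019 @.093 [ 0.4323 -0.1341]
.4193,-.0067
[544 290] [525 284] [ 0.427 -0.043] [0.443 0.003] L 49 ang 71.2
[525 284] [510 312] [0.443 0.003] [0.401 0.016] L 44 ang 72.1
```

>>> {"api": "move_arm", "payload": {"commands": "-4 50 3 0 0 -3 -1; -9 105 10 0 0 -6 -1; -13 155 18 0 0 -7.2 -1; -15 178 23 0 0 -7.2 -1; -15 178 23 0 0 -7.2 -1"}}

```text
t: 27.8
tcp_pos: [0.5453, 0.1465, 0.1326]
tool_rot: [0.999, 0.052, -0.002, 0.0]
force: [0.2, 0.6, -0.3]
finger_gap: -0.005
gripper_force: 0.0
```

>>> {"api": "move_arm", "payload": {"commands": "0 0 15 0 0 0 -1; 0 0 25 0 0 0 -1; 0 0 33 0 0 0 -1; 0 0 38 0 0 0 -1; 0 0 42 0 0 0 -1"}}

```text
t: 28.42
tcp_pos: [0.547, 0.1494, 0.0957]
tool_rot: [0.999, 0.055, 0.001, -0.0]
force: [-10.0, -1.3, 45.9]
finger_gap: 0.001
gripper_force: 23.2
```

>>> {"api": "move_arm", "payload": {"commands": "0 0 1 0 0 0 -1; 0 0 2 0 0 0 -1; 0 0 2 0 0 0 -1; 0 0 2 0 0 0 -1; 0 0 2 0 0 0 -1"}}

```text
t: 29.05
tcp_pos: [0.5473, 0.1494, 0.0959]
tool_rot: [0.998, 0.055, 0.002, -0.0]
force: [-8.4, 0.2, 37.7]
finger_gap: 0.001
gripper_force: 18.7
```

>>> {"api": "move_arm", "payload": {"commands": "0 0 -25 0 0 0 -1; 0 0 -45 0 0 0 -1; 0 0 -45 0 0 0 0.8; 0 0 -45 0 0 0 0.8; 0 0 -45 0 0 0 0.8"}}

```text
t: 29.68
tcp_pos: [0.5457, 0.1483, 0.134]
tool_rot: [0.999, 0.054, -0.001, 0.0]
force: [-0.9, -0.1, -0.5]
finger_gap: 0.635
gripper_force: 0.0
```

```bash
python3 plan.py .5463,.148,.035,6.2;python3 -c "
from m1 import caps
caps()"
```

```text
t 29.7 q1 0.07 q6 1.53 tcp [0.5457 0.1483 0.134 ] yaw 6.2 tilt 0.14 gap 0.64 F [-0.9 -0.1 -0.5]
-> .5463,.148,.035,6.2 shift 1 0 99  turn z -0.0  dist 99
black [379.2 222.9] tri [ 0.5227 -0.3279  0.0912] gap 0.0024 @.093 [ 0.5233 -0.3285]
blue [250.9 267.1] tri [ 0.4188 -0.006   0.0927] gap 0.0016 @.093 [ 0.4192 -0.0067]
blue [302.3 260.9] tri [ 0.4319 -0.1332  0.0956] gap 0.0019 @.093 [ 0.4323 -0.1341]
```

>>> {"api": "move_arm", "payload": {"commands": "1 0 40 0 0 0 0.8; 1 0 75 0 0 0 0.8; 1 0 99 0 0 0 0.8; 1 0 99 0 0 0 0.8; 1 0 99 0 0 0 0.8"}}

```text
t: 30.4
tcp_pos: [0.548, 0.1483, 0.0367]
tool_rot: [0.999, 0.054, 0.0, -0.0]
force: [-0.5, -1.2, 0.3]
finger_gap: 0.895
gripper_force: 0.0
```

>>> {"api": "move_arm", "payload": {"commands": "0 0 0 0 0 0 -1; 0 0 0 0 0 0 -1; 0 0 0 0 0 0 -1; 0 0 0 0 0 0 -1; 0 0 0 0 0 0 -1"}}

```text
t: 31.02
tcp_pos: [0.5483, 0.1484, 0.0377]
tool_rot: [0.999, 0.054, 0.001, -0.0]
force: [-0.8, -0.1, 5.4]
finger_gap: 0.579
gripper_force: 41.0
```

>>> {"api": "move_arm", "payload": {"commands": "0 0 -15 0 0 0 -1; 0 0 -50 0 0 0 -1; 0 0 -100 0 0 0 -1; 0 0 -145 0 0 0 -1; 0 0 -145 0 0 0 -1"}}

```text
t: 31.65
tcp_pos: [0.55, 0.1486, 0.1857]
tool_rot: [0.999, 0.054, 0.005, -0.0]
force: [-0.1, 0.0, -2.0]
finger_gap: 0.575
gripper_force: 42.2
```

```bash
python3 plan.py .47,-.1,.18,6.2 .388,-.3362,.18,6.2 ;python3 -c "
from m1 import caps
caps()"
```

```text
t 31.6 q1 0.07 q6 1.53 tcp [0.55   0.1486 0.1857] yaw 6.2 tilt 0.53 gap 0.58 F [-0.1  0.  -2. ]
-> .47,-.1,.18,6.2 shift -106 238 6  turn z -0.0  dist 261
-> .388,-.3362,.18,6.2 shift -107 226 -0  turn z -0.0  dist 250
black [379.1 223.1] tri [ 0.5224 -0.3278  0.091 ] gap 0.002 @.093 [ 0.5229 -0.3282]
blue [250.8 267.1] tri [ 0.419  -0.0063  0.0928] gap 0.0006 @.093 [ 0.4192 -0.0066]
blue [302.3 260.9] tri [ 0.4319 -0.1332  0.0956] gap 0.0019 @.093 [ 0.4323 -0.1341]
```

>>> {"api": "move_arm", "payload": {"commands": "-20 44 0 0 0 0 -1; -43 97 2 0 0 0 -1; -66 150 4 0 0 0 -1; -88 200 6 0 0 0 -1; -106 238 6 0 0 0 -1"}}

```text
t: 32.38
tcp_pos: [0.4654, -0.101, 0.1734]
tool_rot: [0.999, 0.053, -0.002, -0.001]
force: [0.6, -0.6, -2.4]
finger_gap: 0.573
gripper_force: 42.4
```

>>> {"api": "move_arm", "payload": {"commands": "-26 55 0 0 0 0 -1; -52 110 0 0 0 0 -1; -78 165 0 0 0 0 -1; -107 226 0 0 0 0 -1; -107 226 15 0 0 0 -1"}}

```text
t: 33.0
tcp_pos: [0.3846, -0.3407, 0.1594]
tool_rot: [0.999, 0.051, 0.0, 0.001]
force: [0.1, 0.3, -2.2]
finger_gap: 0.571
gripper_force: 42.5
```

```bash
python3 plan.py .388,-.3362,.047,6.2 ;python3 -c "
from m1 import caps
caps()"
```

```text
t 33.0 q1 -0.94 q6 0.53 tcp [ 0.3846 -0.3407  0.1594] yaw 5.8 tilt 0.15 gap 0.57 F [ 0.1  0.3 -2.2]
-> .388,-.3362,.047,6.2 shift 4 -4 112  turn z -0.4  dist 113
black [186.1 259.4] tri [0.4406 0.1534 0.0918] gap 0.0014 @.093 [0.441  0.1526]
black [379.1 223.1] tri [ 0.5223 -0.3277  0.091 ] gap 0.0017 @.093 [ 0.5228 -0.3281]
blue [250.9 267. ] tri [ 0.4188 -0.0059  0.0928] gap 0.002 @.093 [ 0.4194 -0.0067]
blue [302.3 260.9] tri [ 0.4319 -0.1332  0.0956] gap 0.0019 @.093 [ 0.4323 -0.1341]
```

>>> {"api": "move_arm", "payload": {"commands": "1 -1 30 0 0 0 -1; 2 -2 65 0 0 0 -1; 2 -2 95 0 0 0 -1; 2 -2 110 0 0 0 -1; 2 -2 112 0 0 0 -1"}}

```text
t: 33.72
tcp_pos: [0.3873, -0.3319, 0.0474]
tool_rot: [0.999, 0.055, -0.001, -0.001]
force: [-1.0, -0.2, -1.3]
finger_gap: 0.574
gripper_force: 42.5
```

>>> {"api": "move_arm", "payload": {"commands": "0 0 1 0 0 0 -1; 0 0 2 0 0 0 -1; 0 0 3 0 0 0 -1; 0 0 4 0 0 0 -1; 0 0 4 0 0 0 -1"}}

```text
t: 34.35
tcp_pos: [0.3874, -0.3338, 0.0444]
tool_rot: [0.999, 0.054, 0.0, 0.0]
force: [-0.1, 0.5, -1.6]
finger_gap: 0.573
gripper_force: 42.5
```

>>> {"api": "move_arm", "payload": {"commands": "0 0 1 0 0 0 -1; 0 0 2 0 0 0 -1; 0 0 2 0 0 0 -1; 0 0 2 0 0 0 0.5; 0 0 2 0 0 0 0.5"}}

```text
t: 34.98
tcp_pos: [0.3875, -0.3339, 0.0423]
tool_rot: [0.999, 0.054, 0.0, 0.0]
force: [-0.3, -0.2, -0.1]
finger_gap: 0.748
gripper_force: 0.0
```

>>> {"api": "move_arm", "payload": {"commands": "0 0 0 0 0 0 0.5; 0 0 0 0 0 0 0.5; 0 0 -20 0 0 0 0.5; 0 0 -60 0 0 0 0.5; 0 0 -100 0 0 0 0.5"}}

```text
t: 35.6
tcp_pos: [0.3872, -0.3334, 0.143]
tool_rot: [0.999, 0.054, -0.0, -0.001]
force: [-0.0, 0.3, -1.0]
finger_gap: 0.748
gripper_force: 0.0
```

>>> {"api": "move_arm", "payload": {"commands": "0 0 -15 0 0 0 -1; 0 0 -15 0 0 0 -1; 0 0 -15 0 0 0 -1; 0 0 -15 0 0 0 -1; 0 0 -15 0 0 0 -1"}}

```text
t: 36.22
tcp_pos: [0.3871, -0.3333, 0.1563]
tool_rot: [0.999, 0.054, -0.001, -0.001]
force: [-0.8, -0.8, -0.3]
finger_gap: 0.0
gripper_force: 0.0
```

```bash
python3 plan.py .432,-.134,.135,10 ;python3 -c "
from m1 import caps
caps()"; python3 band.py .4323,-.1341
```

```text
t 36.2 q1 -0.93 q6 0.53 tcp [ 0.3871 -0.3333  0.1563] yaw 6.2 tilt 0.12 gap 0.00 F [-0.8 -0.8 -0.3]
-> .432,-.134,.135,10 shift 66 -193 21  turn z -3.8  dist 205
black [186.1 259.4] tri [0.4407 0.1534 0.0915] gap 0.0011 @.093 [0.441  0.1526]
black [379.1 223.1] tri [ 0.5224 -0.328   0.0906] gap 0.0016 @.093 [ 0.5228 -0.3282]
blue [250.9 267.1] tri [ 0.4187 -0.006   0.0926] gap 0.0018 @.093 [ 0.4192 -0.0067]
blue [302.3 260.9] tri [ 0.4319 -0.1332  0.0956] gap 0.0019 @.093 [ 0.4323 -0.1341]
.4323,-.1341
[110 153] [104 112] [ 0.415 -0.157] [ 0.457 -0.148] L 43 ang 12.5
[104 112] [ 68 112] [ 0.457 -0.148] [ 0.457 -0.1  ] L 48 ang 89.6
[ 68 112] [ 74 164] [ 0.457 -0.1  ] [ 0.402 -0.11 ] L 57 ang 9.8
[ 74 164] [110 153] [ 0.402 -0.11 ] [ 0.415 -0.157] L 49 ang 16.4
```

>>> {"api": "move_arm", "payload": {"commands": "20 -58 2 0 0 -2 -1; 40 -115 8 0 0 -4 -1; 57 -165 15 0 0 -4 -1; 66 -193 21 0 0 -4 -1; 66 -193 21 0 0 -4 -1"}}

```text
t: 37.0
tcp_pos: [0.4318, -0.1326, 0.136]
tool_rot: [0.996, 0.091, -0.001, -0.001]
force: [-0.2, -0.1, 0.3]
finger_gap: -0.006
gripper_force: 0.0
```

>>> {"api": "move_arm", "payload": {"commands": "0 0 15 0 0 0 -1; 0 0 25 0 0 0 -1; 0 0 33 0 0 0 -1; 0 0 38 0 0 0 -1; 0 0 40 0 0 0 -1"}}

```text
t: 37.62
tcp_pos: [0.4325, -0.1358, 0.0965]
tool_rot: [0.996, 0.088, 0.0, 0.0]
force: [-0.4, 0.0, 5.4]
finger_gap: 0.0
gripper_force: 3.1
```

>>> {"api": "move_arm", "payload": {"commands": "0 0 1 0 0 0 -1; 0 0 1 0 0 0 -1; 0 0 1 0 0 0 -1; 0 0 1 0 0 0 -1; 0 0 1 0 0 0 -1"}}

```text
t: 38.25
tcp_pos: [0.4325, -0.1358, 0.096]
tool_rot: [0.996, 0.088, 0.0, 0.001]
force: [-1.6, -0.6, 8.1]
finger_gap: -0.001
gripper_force: 4.0
```

>>> {"api": "move_arm", "payload": {"commands": "0 0 -25 0 0 0 -1; 0 0 -45 0 0 0 -1; 0 0 -45 0 0 0 0.8; 0 0 -45 0 0 0 0.8; 0 0 -45 0 0 0 0.8"}}

```text
t: 38.88
tcp_pos: [0.4317, -0.1346, 0.1395]
tool_rot: [0.996, 0.089, -0.001, -0.001]
force: [-0.4, -0.4, -0.4]
finger_gap: 0.638
gripper_force: 0.0
```

```bash
python3 plan.py .432,-.1337,.035,10.5;python3 -c "
from m1 import caps
caps()"
```

```text
t 38.9 q1 -0.55 q6 0.84 tcp [ 0.4317 -0.1346  0.1395] yaw 10.2 tilt 0.11 gap 0.64 F [-0.4 -0.4 -0.4]
-> .432,-.1337,.035,10.5 shift 0 -1 104  turn z -0.3  dist 104
black [382.9 278.2] tri [ 0.3848 -0.334   0.089 ] gap 0.0022 @.093 [ 0.3858 -0.334 ]
black [186.2 259.4] tri [0.4406 0.1534 0.0917] gap 0.0015 @.093 [0.441  0.1525]
black [379.1 223.1] tri [ 0.5224 -0.3279  0.0909] gap 0.0017 @.093 [ 0.5228 -0.3281]
blue [251.  267.1] tri [ 0.4187 -0.006   0.0923] gap 0.0018 @.093 [ 0.4192 -0.0068]
```

>>> {"api": "move_arm", "payload": {"commands": "0 0 0 0 0 0 -1; 0 0 0 0 0 0 -1; 0 0 0 0 0 0 -1; 0 0 0 0 0 0 -1; 0 0 0 0 0 0 -1"}}

```text
t: 39.6
tcp_pos: [0.4323, -0.1347, 0.1404]
tool_rot: [0.996, 0.089, 0.0, 0.0]
force: [0.8, 0.3, -0.0]
finger_gap: -0.0
gripper_force: 0.0
```

>>> {"api": "move_arm", "payload": {"commands": "0 0 25 0 0 0 -1; 0 0 38 0 0 0 -1; 0 0 43 0 0 0 -1; 0 0 46 0 0 0 -1; 0 0 47 0 0 0 -1"}}

```text
t: 40.22
tcp_pos: [0.4323, -0.1348, 0.0958]
tool_rot: [0.996, 0.089, 0.0, 0.0]
force: [-5.9, 2.1, 31.2]
finger_gap: -0.001
gripper_force: 16.0
```

>>> {"api": "move_arm", "payload": {"commands": "0 0 0 0 0 0 -1; 0 0 0 0 0 0 -1; 0 0 -25 0 0 0 -1; 0 0 -47 0 0 0 -1; 0 0 -47 0 0 0 0.8"}}

```text
t: 40.85
tcp_pos: [0.4335, -0.1354, 0.1419]
tool_rot: [0.996, 0.089, 0.002, 0.001]
force: [0.3, 0.5, -0.2]
finger_gap: 0.2
gripper_force: 0.0
```

>>> {"api": "move_arm", "payload": {"commands": "0 0 0 0 0 0 0.8; 0 0 0 0 0 0 0.8; 0 -1 40 0 0 0 0.8; 0 -1 75 0 0 0 0.8; 0 -1 104 0 0 0 0.8"}}

```text
t: 41.48
tcp_pos: [0.4315, -0.1334, 0.0344]
tool_rot: [0.996, 0.089, -0.001, -0.001]
force: [-0.3, -0.1, -0.8]
finger_gap: 0.9
gripper_force: 0.0
```

>>> {"api": "move_arm", "payload": {"commands": "0 0 0 0 0 0 -1; 0 0 0 0 0 0 -1; 0 0 0 0 0 0 -1; 0 0 0 0 0 0 -1; 0 0 0 0 0 0 -1"}}

```text
t: 42.1
tcp_pos: [0.4324, -0.1339, 0.0369]
tool_rot: [0.996, 0.089, 0.0, 0.0]
force: [-0.4, 0.4, -1.9]
finger_gap: 0.533
gripper_force: 41.7
```

>>> {"api": "move_arm", "payload": {"commands": "0 0 -15 0 0 0 -1; 0 0 -50 0 0 0 -1; 0 0 -100 0 0 0 -1; 0 0 -145 0 0 0 -1; 0 0 -145 0 0 0 -1"}}

```text
t: 42.72
tcp_pos: [0.4341, -0.1348, 0.1845]
tool_rot: [0.996, 0.089, 0.004, 0.003]
force: [0.1, -0.8, -1.7]
finger_gap: 0.533
gripper_force: 41.9
```

```bash
python3 plan.py .425,.11,.18,-1 .4165,.329,.18,-1
```

```text
t 42.7 q1 -0.55 q6 0.85 tcp [ 0.4341 -0.1348  0.1845] yaw 10.2 tilt 0.50 gap 0.53 F [ 0.1 -0.8 -1.7]
-> .425,.11,.18,-1 shift 34 -243 5  turn z 11.2  dist 245
-> .4165,.329,.18,-1 shift -12 -219 -0  turn z -0.0  dist 219
```

>>> {"api": "move_arm", "payload": {"commands": "7 -45 0 0 0 3 -1; 14 -100 2 0 0 6 -1; 22 -155 4 0 0 9 -1; 29 -205 5 0 0 11.2 -1; 34 -243 5 0 0 11.2 -1"}}

```text
t: 43.35
tcp_pos: [0.4209, 0.1133, 0.175]
tool_rot: [1.0, -0.008, -0.002, -0.0]
force: [0.0, 0.4, -1.4]
finger_gap: 0.53
gripper_force: 41.9
```

>>> {"api": "move_arm", "payload": {"commands": "-3 -55 0 0 0 0 -1; -6 -110 0 0 0 0 -1; -9 -165 0 0 0 0 -1; -12 -219 0 0 0 0 -1; -12 -219 15 0 0 0 -1"}}

```text
t: 43.98
tcp_pos: [0.4144, 0.3341, 0.1605]
tool_rot: [1.0, -0.006, 0.001, -0.001]
force: [0.3, -0.7, -2.5]
finger_gap: 0.535
gripper_force: 42.0
```

```bash
python3 plan.py .4165,.3295,.047,-1;python3 -c "
from m1 import caps
caps()"
```

```text
t 44.0 q1 0.47 q6 2.05 tcp [0.4144 0.3341 0.1605] yaw -0.7 tilt 0.15 gap 0.53 F [ 0.3 -0.7 -2.5]
-> .4165,.3295,.047,-1 shift 2 5 114  turn z 0.3  dist 114
black [382.8 278.2] tri [ 0.385  -0.3337  0.0892] gap 0.002 @.093 [ 0.3858 -0.3337]
black [186.2 259.4] tri [0.4405 0.1534 0.0916] gap 0.0014 @.093 [0.4409 0.1525]
black [379.2 223.1] tri [ 0.5223 -0.3279  0.0908] gap 0.0019 @.093 [ 0.5228 -0.3283]
blue [250.9 267. ] tri [ 0.419 -0.006  0.093] gap 0.0018 @.093 [ 0.4195 -0.0068]
```

>>> {"api": "move_arm", "payload": {"commands": "1 1 30 0 0 0 -1; 2 2 65 0 0 0 -1; 2 2 97 0 0 0 -1; 2 2 112 0 0 0 -1; 2 2 114 0 0 0 -1"}}

```text
t: 44.7
tcp_pos: [0.416, 0.3272, 0.0464]
tool_rot: [1.0, -0.01, -0.001, 0.001]
force: [-0.3, -0.5, -1.6]
finger_gap: 0.534
gripper_force: 42.0
```

>>> {"api": "move_arm", "payload": {"commands": "0 0 1 0 0 0 -1; 0 0 2 0 0 0 -1; 0 0 3 0 0 0 -1; 0 0 4 0 0 0 -1; 0 0 4 0 0 0 -1"}}

```text
t: 45.32
tcp_pos: [0.4165, 0.3286, 0.0434]
tool_rot: [1.0, -0.009, 0.0, -0.0]
force: [-0.5, -0.6, -2.3]
finger_gap: 0.533
gripper_force: 42.0
```

>>> {"api": "move_arm", "payload": {"commands": "0 0 1 0 0 0 -1; 0 0 2 0 0 0 -1; 0 0 2 0 0 0 -1; 0 0 2 0 0 0 0.5; 0 0 2 0 0 0 0.5"}}

```text
t: 45.95
tcp_pos: [0.4167, 0.3286, 0.0414]
tool_rot: [1.0, -0.009, 0.0, -0.0]
force: [0.5, -0.1, -1.2]
finger_gap: 0.751
gripper_force: 0.0
```

>>> {"api": "move_arm", "payload": {"commands": "0 0 0 0 0 0 0.5; 0 0 0 0 0 0 0.5; 0 0 -20 0 0 0 0.5; 0 0 -60 0 0 0 0.5; 0 0 -100 0 0 0 0.5"}}

```text
t: 46.58
tcp_pos: [0.4162, 0.3284, 0.1421]
tool_rot: [1.0, -0.009, -0.001, 0.0]
force: [0.9, 0.4, 0.4]
finger_gap: 0.748
gripper_force: 0.0
```

>>> {"api": "move_arm", "payload": {"commands": "0 0 -15 0 0 0 -1; 0 0 -15 0 0 0 -1; 0 0 -15 0 0 0 -1; 0 0 -15 0 0 0 -1; 0 0 -15 0 0 0 -1"}}

```text
t: 47.2
tcp_pos: [0.4161, 0.3283, 0.1553]
tool_rot: [1.0, -0.009, -0.001, 0.0]
force: [0.3, 0.0, -0.3]
finger_gap: 0.002
gripper_force: 0.0
```

```bash
python3 plan.py .441,.1525,.137,6.2 ;python3 -c "
from m1 import caps
caps()"
```

```text
t 47.2 q1 0.46 q6 2.05 tcp [0.4161 0.3283 0.1553] yaw -1.0 tilt 0.12 gap 0.00 F [ 0.3  0.  -0.3]
-> .441,.1525,.137,6.2 shift 28 175 18  turn z -7.2  dist 178
black [382.9 278.1] tri [ 0.3851 -0.3338  0.0892] gap 0.002 @.093 [ 0.386  -0.3338]
black [186.2 259.4] tri [0.4406 0.1534 0.0917] gap 0.0015 @.093 [0.441  0.1525]
black [379.1 223.1] tri [ 0.5224 -0.3281  0.0905] gap 0.0017 @.093 [ 0.5228 -0.3283]
blue [250.9 267.1] tri [ 0.4188 -0.0059  0.093 ] gap 0.0019 @.093 [ 0.4193 -0.0068]
```

>>> {"api": "move_arm", "payload": {"commands": "9 58 3 0 0 -3 -1; 18 112 9 0 0 -6 -1; 25 155 15 0 0 -7.2 -1; 28 175 18 0 0 -7.2 -1; 28 175 18 0 0 -7.2 -1"}}

```text
t: 47.92
tcp_pos: [0.4416, 0.1519, 0.1381]
tool_rot: [0.999, 0.052, -0.0, -0.0]
force: [0.1, 0.4, -0.6]
finger_gap: 0.002
gripper_force: 0.0
```

>>> {"api": "move_arm", "payload": {"commands": "0 0 15 0 0 0 -1; 0 0 26 0 0 0 -1; 0 0 34 0 0 0 -1; 0 0 40 0 0 0 -1; 0 0 42 0 0 0 -1"}}

```text
t: 48.55
tcp_pos: [0.4412, 0.1537, 0.0964]
tool_rot: [0.999, 0.054, -0.0, -0.0]
force: [-0.6, 0.4, 6.8]
finger_gap: -0.002
gripper_force: 3.1
```

>>> {"api": "move_arm", "payload": {"commands": "0 0 1 0 0 0 -1; 0 0 1 0 0 0 -1; 0 0 1 0 0 0 -1; 0 0 1 0 0 0 -1; 0 0 1 0 0 0 -1"}}

```text
t: 49.18
tcp_pos: [0.4413, 0.1537, 0.096]
tool_rot: [0.999, 0.054, 0.0, -0.0]
force: [-1.0, -0.5, 8.9]
finger_gap: -0.001
gripper_force: 4.1
```

>>> {"api": "move_arm", "payload": {"commands": "0 0 1 0 0 0 -1; 0 0 2 0 0 0 -1; 0 0 2 0 0 0 -1; 0 0 2 0 0 0 -1; 0 0 2 0 0 0 -1"}}

```text
t: 49.8
tcp_pos: [0.4415, 0.1538, 0.0958]
tool_rot: [0.999, 0.054, 0.001, -0.0]
force: [-4.0, 1.4, 25.3]
finger_gap: -0.004
gripper_force: 12.8
```

>>> {"api": "move_arm", "payload": {"commands": "0 0 -25 0 0 0 -1; 0 0 -46 0 0 0 -1; 0 0 -46 0 0 0 0.8; 0 0 -46 0 0 0 0.8; 0 0 -46 0 0 0 0.8"}}

```text
t: 50.42
tcp_pos: [0.4407, 0.1531, 0.1384]
tool_rot: [0.999, 0.054, -0.001, 0.0]
force: [-0.0, 0.3, -0.0]
finger_gap: 0.634
gripper_force: 0.0
```

```bash
python3 plan.py .441,.1528,.035,6.2
```

```text
t 50.4 q1 0.09 q6 1.56 tcp [0.4407 0.1531 0.1384] yaw 6.2 tilt 0.12 gap 0.63 F [-0.   0.3 -0. ]
-> .441,.1528,.035,6.2 shift 0 0 103  turn z -0.0  dist 103
```

>>> {"api": "move_arm", "payload": {"commands": "0 0 40 0 0 0 0.8; 0 0 75 0 0 0 0.8; 0 0 103 0 0 0 0.8; 0 0 103 0 0 0 0.8; 0 0 103 0 0 0 0.8"}}

```text
t: 51.05
tcp_pos: [0.4415, 0.1531, 0.0365]
tool_rot: [0.999, 0.054, -0.0, -0.0]
force: [0.4, 0.2, 1.1]
finger_gap: 0.899
gripper_force: 0.0
```

>>> {"api": "move_arm", "payload": {"commands": "0 0 0 0 0 0 -1; 0 0 0 0 0 0 -1; 0 0 0 0 0 0 -1; 0 0 0 0 0 0 -1; 0 0 0 0 0 0 -1"}}

```text
t: 51.68
tcp_pos: [0.4421, 0.1532, 0.0375]
tool_rot: [0.999, 0.054, 0.001, -0.0]
force: [-1.1, 1.7, 5.8]
finger_gap: 0.574
gripper_force: 41.0
```

>>> {"api": "move_arm", "payload": {"commands": "0 0 -15 0 0 0 -1; 0 0 -50 0 0 0 -1; 0 0 -100 0 0 0 -1; 0 0 -145 0 0 0 -1; 0 0 -145 0 0 0 -1"}}

```text
t: 52.3
tcp_pos: [0.4436, 0.1534, 0.1852]
tool_rot: [0.999, 0.054, 0.005, -0.0]
force: [-0.3, -0.0, -2.3]
finger_gap: 0.572
gripper_force: 42.2
```

```bash
python3 plan.py .447,-.09,.18,6.2 .4545,-.33,.18,6.2; python3 -c "
from m1 import caps
caps()"
```

```text
t 52.3 q1 0.09 q6 1.56 tcp [0.4436 0.1534 0.1852] yaw 6.2 tilt 0.52 gap 0.57 F [-0.3 -0.  -2.3]
-> .447,-.09,.18,6.2 shift -23 242 5  turn z -0.0  dist 243
-> .4545,-.33,.18,6.2 shift -18 239 -0  turn z -0.0  dist 240
black [382.9 278.2] tri [ 0.3849 -0.3338  0.0892] gap 0.0022 @.093 [ 0.3859 -0.3339]
black [379.1 223.2] tri [ 0.5223 -0.3278  0.0909] gap 0.0018 @.093 [ 0.5227 -0.3281]
blue [250.9 267.1] tri [ 0.4189 -0.0061  0.0929] gap 0.0015 @.093 [ 0.4193 -0.0068]
```

>>> {"api": "move_arm", "payload": {"commands": "-4 45 0 0 0 0 -1; -9 100 2 0 0 0 -1; -14 155 4 0 0 0 -1; -19 205 5 0 0 0 -1; -23 242 5 0 0 0 -1"}}

```text
t: 53.02
tcp_pos: [0.4431, -0.0915, 0.1745]
tool_rot: [0.999, 0.053, -0.002, -0.001]
force: [0.5, 0.8, -2.0]
finger_gap: 0.574
gripper_force: 42.4
```

>>> {"api": "move_arm", "payload": {"commands": "-4 58 0 0 0 0 -1; -9 116 0 0 0 0 -1; -13 174 0 0 0 0 -1; -18 225 0 0 0 0 -1; -18 239 0 0 0 0 -1"}}

```text
t: 53.65
tcp_pos: [0.4514, -0.3323, 0.1742]
tool_rot: [0.999, 0.052, -0.001, -0.001]
force: [0.4, 0.7, -1.3]
finger_gap: 0.575
gripper_force: 42.4
```

>>> {"api": "move_arm", "payload": {"commands": "0 0 15 0 0 0 -1; 0 0 35 0 0 0 -1; 0 0 50 0 0 0 -1; 0 0 50 0 0 0 -1; 0 0 50 0 0 0 -1"}}

```text
t: 54.28
tcp_pos: [0.4526, -0.329, 0.1264]
tool_rot: [0.999, 0.054, 0.0, -0.0]
force: [0.4, 0.4, -1.6]
finger_gap: 0.575
gripper_force: 42.4
```

```bash
python3 plan.py .4545,-.331,.047,6.2; python3 -c "
from h import *
snap('wrist','w8')"
```

```text
t 54.3 q1 -0.83 q6 0.63 tcp [ 0.4526 -0.329   0.1264] yaw 6.2 tilt 0.00 gap 0.58 F [ 0.4  0.4 -1.6]
-> .4545,-.331,.047,6.2 shift 2 2 79  turn z 0.0  dist 79
```

View pics/w8.png

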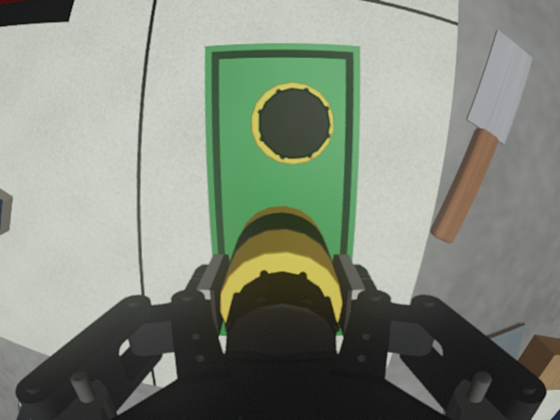

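The far bottle stands upright at (292,123), and the held bottle is over the middle slot with room to spare. I'll lower it.

>>> {"api": "move_arm", "payload": {"commands": "1 1 25 0 0 0 -1; 2 2 50 0 0 0 -1; 2 2 70 0 0 0 -1; 2 2 78 0 0 0 -1; 2 2 80 0 0 0 -1"}}

```text
t: 54.95
tcp_pos: [0.4548, -0.3316, 0.0466]
tool_rot: [0.999, 0.054, 0.0, 0.0]
force: [-0.2, 0.3, -2.0]
finger_gap: 0.576
gripper_force: 42.4
```

>>> {"api": "move_arm", "payload": {"commands": "0 0 1 0 0 0 -1; 0 0 2 0 0 0 -1; 0 0 3 0 0 0 -1; 0 0 4 0 0 0 -1; 0 0 4 0 0 0 -1"}}

```text
t: 55.58
tcp_pos: [0.4547, -0.3314, 0.0426]
tool_rot: [0.999, 0.054, 0.0, 0.0]
force: [-0.6, 0.1, 0.3]
finger_gap: 0.571
gripper_force: 42.6
```

>>> {"api": "move_arm", "payload": {"commands": "0 0 1 0 0 0 -1; 0 0 1 0 0 0 -1; 0 0 1 0 0 0 0.5; 0 0 1 0 0 0 0.5; 0 0 1 0 0 0 0.5"}}

```text
t: 56.2
tcp_pos: [0.4546, -0.3313, 0.0411]
tool_rot: [0.999, 0.054, -0.0, -0.0]
force: [0.3, -0.1, 0.2]
finger_gap: 0.747
gripper_force: 0.0
```

>>> {"api": "move_arm", "payload": {"commands": "0 0 0 0 0 0 0.5; 0 0 0 0 0 0 0.5; 0 0 -20 0 0 0 0.5; 0 0 -60 0 0 0 0.5; 0 0 -100 0 0 0 0.5"}}

```text
t: 56.82
tcp_pos: [0.4543, -0.3311, 0.142]
tool_rot: [0.999, 0.054, -0.0, -0.0]
force: [0.5, -0.9, -0.1]
finger_gap: 0.752
gripper_force: 0.0
```

>>> {"api": "move_arm", "payload": {"commands": "0 0 -15 0 0 0 -1; 0 0 -15 0 0 0 -1; 0 0 -15 0 0 0 -1; 0 0 -15 0 0 0 -1; 0 0 -15 0 0 0 -1"}}

```text
t: 57.45
tcp_pos: [0.4542, -0.3309, 0.1552]
tool_rot: [0.999, 0.054, -0.001, -0.001]
force: [-0.5, 0.1, 0.1]
finger_gap: 0.0
gripper_force: 0.0
```

```bash
python3 plan.py .43,-.12,.15,-6 .4193,-.0065,.137,-18 ;python3 -c "
from m1 import caps
caps()"
```

```text
t 57.5 q1 -0.83 q6 0.63 tcp [ 0.4542 -0.3309  0.1552] yaw 6.2 tilt 0.12 gap 0.00 F [-0.5  0.1  0.1]
-> .43,-.12,.15,-6 shift -1 -212 5  turn z 12.2  dist 212
-> .4193,-.0065,.137,-18 shift -23 -112 13  turn z 12.0  dist 115
black [379.  223.2] tri [ 0.5221 -0.3276  0.091 ] gap 0.0019 @.093 [ 0.5226 -0.328 ]
blue [250.8 267. ] tri [ 0.419  -0.0058  0.0931] gap 0.0017 @.093 [ 0.4195 -0.0066]
```

>>> {"api": "move_arm", "payload": {"commands": "0 -50 0 0 0 3 -1; 0 -105 2 0 0 6 -1; -1 -160 4 0 0 10 -1; -1 -212 5 0 0 12.2 -1; -1 -212 5 0 0 12.2 -1"}}

```text
t: 58.18
tcp_pos: [0.4286, -0.1168, 0.151]
tool_rot: [0.999, -0.05, -0.002, -0.001]
force: [0.3, 0.1, -0.5]
finger_gap: -0.001
gripper_force: 0.0
```

```bash
python3 band.py .4193,-.0066;  python3 plan.py .4193,-.0065,.137,-18
```

```text
.4193,-.0066
[194 204] [152 193] [ 0.431 -0.034] [0.446 0.008] L 44 ang 69.4
[152 193] [134 201] [0.446 0.008] [0.441 0.029] L 22 ang 14.7
[188 244] [194 204] [ 0.391 -0.02 ] [ 0.431 -0.034] L 42 ang 71.0
t 58.2 q1 -0.52 q6 1.15 tcp [ 0.4304 -0.1192  0.1514] yaw -5.8 tilt 0.02 gap 0.00 F [ 1.2 -0.8 -0. ]
-> .4193,-.0065,.137,-18 shift -23 -111 14  turn z 12.2  dist 114
```

>>> {"api": "move_arm", "payload": {"commands": "-9 -45 3 0 0 5 -1; -18 -88 8 0 0 10 -1; -23 -111 14 0 0 13.5 -1; -23 -111 14 0 0 13.5 -1; -23 -111 14 0 0 13.5 -1"}}

```text
t: 58.85
tcp_pos: [0.421, -0.0092, 0.1375]
tool_rot: [0.986, -0.17, 0.001, 0.0]
force: [0.1, 0.7, 0.7]
finger_gap: -0.003
gripper_force: 0.0
```

>>> {"api": "move_arm", "payload": {"commands": "0 0 15 0 0 0 -1; 0 0 26 0 0 0 -1; 0 0 34 0 0 0 -1; 0 0 40 0 0 0 -1; 0 0 42 0 0 0 -1"}}

```text
t: 59.48
tcp_pos: [0.4202, -0.0088, 0.0958]
tool_rot: [0.986, -0.169, 0.001, 0.0]
force: [-4.8, -2.2, 27.8]
finger_gap: -0.0
gripper_force: 14.2
```

>>> {"api": "move_arm", "payload": {"commands": "0 0 1 0 0 0 -1; 0 0 1 0 0 0 -1; 0 0 1 0 0 0 -1; 0 0 1 0 0 0 -1; 0 0 1 0 0 0 -1"}}

```text
t: 60.1
tcp_pos: [0.4202, -0.0087, 0.0959]
tool_rot: [0.986, -0.169, 0.001, 0.001]
force: [-3.5, -2.1, 20.2]
finger_gap: -0.0
gripper_force: 9.9
```

Home. Next: rise, open, pick.

>>> {"api": "move_arm", "payload": {"commands": "0 0 -25 0 0 0 -1; 0 0 -45 0 0 0 -1; 0 0 -45 0 0 0 0.8; 0 0 -45 0 0 0 0.8; 0 0 -45 0 0 0 0.8"}}

```text
t: 60.72
tcp_pos: [0.419, -0.0078, 0.1385]
tool_rot: [0.986, -0.17, -0.001, -0.0]
force: [0.5, -0.1, 0.2]
finger_gap: 0.633
gripper_force: 0.0
```

```bash
python3 plan.py .419,-.0063,.035,-19.5; python3 -c "
from m1 import caps
caps()"
```

```text
t 60.7 q1 -0.29 q6 1.63 tcp [ 0.419  -0.0078  0.1385] yaw -19.5 tilt 0.11 gap 0.63 F [ 0.5 -0.1  0.2]
-> .419,-.0063,.035,-19.5 shift -0 -1 103  turn z -0.0  dist 103
black [382.8 278.3] tri [ 0.3847 -0.334   0.0887] gap 0.0019 @.093 [ 0.3856 -0.3338]
black [381.1 250.8] tri [ 0.4531 -0.3309  0.0905] gap 0.0023 @.093 [ 0.4538 -0.3314]
black [379.1 223.1] tri [ 0.5223 -0.3277  0.0908] gap 0.0021 @.093 [ 0.5228 -0.3281]
```

>>> {"api": "move_arm", "payload": {"commands": "0 -1 40 0 0 0 0.8; 0 -1 75 0 0 0 0.8; 0 -1 103 0 0 0 0.8; 0 -1 103 0 0 0 0.8; 0 -1 103 0 0 0 0.8"}}

```text
t: 61.45
tcp_pos: [0.42, -0.0069, 0.0366]
tool_rot: [0.986, -0.17, 0.0, -0.0]
force: [0.6, -0.2, -0.2]
finger_gap: 0.9
gripper_force: 0.0
```

>>> {"api": "move_arm", "payload": {"commands": "0 0 0 0 0 0 -1; 0 0 0 0 0 0 -1; 0 0 0 0 0 0 -1; 0 0 0 0 0 0 -1; 0 0 0 0 0 0 -1"}}

```text
t: 62.08
tcp_pos: [0.4205, -0.007, 0.0374]
tool_rot: [0.986, -0.17, 0.001, 0.0]
force: [0.1, -0.1, 4.3]
finger_gap: 0.533
gripper_force: 40.4
```

>>> {"api": "move_arm", "payload": {"commands": "0 0 -15 0 0 0 -1; 0 0 -50 0 0 0 -1; 0 0 -100 0 0 0 -1; 0 0 -145 0 0 0 -1; 0 0 -145 0 0 0 -1"}}

```text
t: 62.7
tcp_pos: [0.4219, -0.0074, 0.1846]
tool_rot: [0.986, -0.169, 0.005, 0.001]
force: [-0.5, 0.1, -1.9]
finger_gap: 0.529
gripper_force: 42.0
```

```bash
python3 plan.py .47,.19,.18,-1 .4905,.329,.18,-1
```

```text
t 62.7 q1 -0.28 q6 1.63 tcp [ 0.4219 -0.0074  0.1846] yaw -19.5 tilt 0.52 gap 0.53 F [-0.5  0.1 -1.9]
-> .47,.19,.18,-1 shift -21 -202 5  turn z -18.5  dist 203
-> .4905,.329,.18,-1 shift 18 -139 -0  turn z -0.0  dist 141
```

>>> {"api": "move_arm", "payload": {"commands": "-4 -40 0 0 0 -4 -1; -9 -90 2 0 0 -9 -1; -14 -140 4 0 0 -14 -1; -19 -185 5 0 0 -18.5 -1; -21 -202 5 0 0 -18.5 -1"}}

```text
t: 63.32
tcp_pos: [0.4667, 0.1924, 0.1749]
tool_rot: [1.0, -0.008, -0.001, 0.0]
force: [0.4, 0.3, -1.8]
finger_gap: 0.53
gripper_force: 42.2
```

>>> {"api": "move_arm", "payload": {"commands": "7 -50 0 0 0 0 -1; 14 -105 0 0 0 0 -1; 18 -139 0 0 0 0 -1; 18 -139 10 0 0 0 -1; 18 -139 10 0 0 0 -1"}}

```text
t: 63.95
tcp_pos: [0.4861, 0.3274, 0.1642]
tool_rot: [1.0, -0.009, -0.003, 0.002]
force: [-1.2, 0.1, -2.0]
finger_gap: 0.531
gripper_force: 42.4
```

```bash
python3 plan.py .4905,.329,.047,-1; python3 -c "
from h import *
snap('wrist','w9')"
```

```text
t 64.0 q1 0.40 q6 1.99 tcp [0.4861 0.3274 0.1642] yaw -1.1 tilt 0.34 gap 0.53 F [-1.2  0.1 -2. ]
-> .4905,.329,.047,-1 shift 4 -2 117  turn z -0.1  dist 117
```

View pics/w9.png

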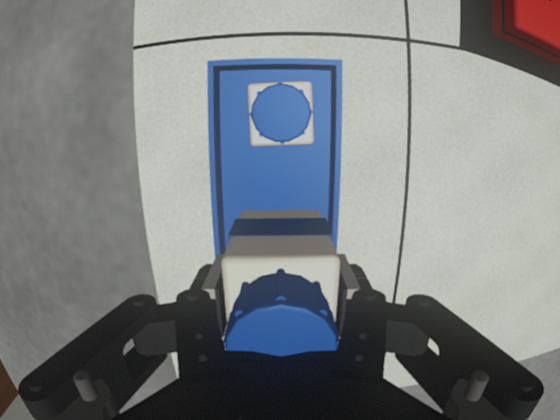

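The far white bottle stands upright at (281,112), and the middle slot is clear. I'll lower the last bottle.

>>> {"api": "move_arm", "payload": {"commands": "2 0 30 0 0 0 -1; 3 0 65 0 0 0 -1; 3 0 97 0 0 0 -1; 3 0 114 0 0 0 -1; 3 0 117 0 0 0 -1"}}

```text
t: 64.62
tcp_pos: [0.4907, 0.328, 0.0485]
tool_rot: [1.0, -0.01, -0.001, 0.001]
force: [0.2, 1.0, -2.0]
finger_gap: 0.53
gripper_force: 42.3
```

>>> {"api": "move_arm", "payload": {"commands": "0 0 1 0 0 0 -1; 0 0 2 0 0 0 -1; 0 0 3 0 0 0 -1; 0 0 4 0 0 0 -1; 0 0 4 0 0 0 -1"}}

```text
t: 65.25
tcp_pos: [0.491, 0.3292, 0.0454]
tool_rot: [1.0, -0.009, 0.0, -0.0]
force: [-0.0, -0.2, -1.2]
finger_gap: 0.532
gripper_force: 42.3
```

>>> {"api": "move_arm", "payload": {"commands": "0 0 1 0 0 0 -1; 0 0 2 0 0 0 -1; 0 0 3 0 0 0 -1; 0 0 3 0 0 0 -1; 0 0 3 0 0 0 -1"}}

```text
t: 65.88
tcp_pos: [0.491, 0.3291, 0.0425]
tool_rot: [1.0, -0.009, -0.0, -0.0]
force: [-1.2, 0.4, 1.1]
finger_gap: 0.534
gripper_force: 42.5
```

>>> {"api": "move_arm", "payload": {"commands": "0 0 1 0 0 0 -1; 0 0 1 0 0 0 0.5; 0 0 1 0 0 0 0.5; 0 0 1 0 0 0 0.5; 0 0 1 0 0 0 0.5"}}

```text
t: 66.5
tcp_pos: [0.4911, 0.3291, 0.0412]
tool_rot: [1.0, -0.009, -0.0, 0.0]
force: [-0.9, 0.1, 1.1]
finger_gap: 0.749
gripper_force: 0.0
```

>>> {"api": "move_arm", "payload": {"commands": "0 0 0 0 0 0 0.5; 0 0 -20 0 0 0 0.5; 0 0 -60 0 0 0 0.5; 0 0 -110 0 0 0 0.5; 0 0 -160 0 0 0 0.5"}}

```text
t: 67.12
tcp_pos: [0.4908, 0.329, 0.2026]
tool_rot: [1.0, -0.009, -0.0, 0.0]
force: [0.8, 0.2, 0.4]
finger_gap: 0.747
gripper_force: 0.0
```

>>> {"api": "move_arm", "payload": {"commands": "-15 50 0 0 0 0 0.5; -30 100 0 0 0 0 0.5; -45 150 0 0 0 0 0.5; -60 200 0 0 0 0 0.5; -75 250 0 0 0 0 0.5"}}

```text
t: 67.75
tcp_pos: [0.4111, 0.0791, 0.2015]
tool_rot: [1.0, -0.009, 0.0, 0.0]
force: [0.5, -0.4, 0.3]
finger_gap: 0.756
gripper_force: 0.0
```

```bash
python3 plan.py; python3 - <<'E'
from h import *
import m1
m1.caps()
T=snap('top','top9'); S=snap('scene','s9')
im=cv2.cvtColor(S['image'],cv2.COLOR_RGB2BGR)
cv2.imwrite('pics/fin.png',cv2.resize(im[110:330,190:490],None,fx=2.6,fy=2.6,interpolation=2))
for k,z in(('red',.049),('black',.004)):
    for b in blobs(masks(T['image'])[k],1500,6500):
        if b[2][:,0,1].max()>330: continue
        B=np.array([onz(T,*p,z)[:2] for p in cv2.boxPoints(cv2.minAreaRect(b[2]))]); print(k,b[0],np.round(B.mean(0),4),np.round(B,4).tolist())
E
```

```text
t 67.8 q1 -0.08 q6 1.51 tcp [0.4111 0.0791 0.2015] yaw -1.0 tilt 0.05 gap 0.76 F [ 0.5 -0.4  0.3]
black [382.9 278.1] tri [ 0.385  -0.3337  0.0893] gap 0.0022 @.093 [ 0.386  -0.3338]
black [381.1 250.8] tri [ 0.4532 -0.331   0.0909] gap 0.002 @.093 [ 0.4538 -0.3314]
black [379.1 223.2] tri [ 0.5222 -0.3279  0.0906] gap 0.0019 @.093 [ 0.5227 -0.3282]
red 3066.0 [0.7118 0.0024] [[0.662, 0.0981], [0.7818, 0.0853], [0.7616, -0.0938], [0.6416, -0.0799]]
black 5478.0 [0.711  0.0067] [[0.6414, 0.138], [0.8072, 0.1216], [0.7809, -0.1255], [0.6147, -0.1071]]
```

View pics/fin.png

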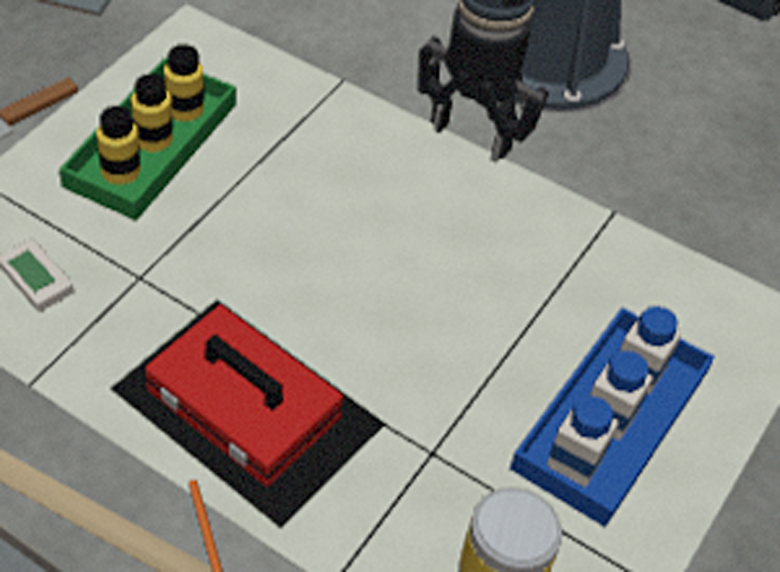

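View pics/top9.png

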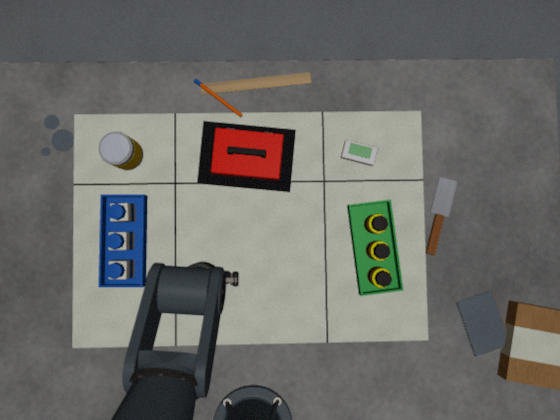

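All six bottles are upright in the right trays with no red necks showing. The case lies along the mat, about 4 mm off centre by the top view, and the bystanders have not moved.

```bash
python3 -c "
from station import ticket
print(ticket.sign_off())"
```

```text
the job is handed in; nothing more can be done
None
```

Job handed in at about 68 s: the case is flat and lengthwise on the mat, roughly 4 mm off centre; all six caps are pressed home; three resin bottles stand in the green tray and three hardener bottles in the blue.

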